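Change-over of the air manifold: draw the used strainers with the hook

TASK

Shut the manifold's valve fully, then take the hook tool from its stand and, with the hook and not the fingers, draw every used strainer out of its deep bore by its wire bail and set it down gently, upright, in the grey tray. When all are in the tray, hang the hook tool back in its stand and open the valve to half (45 degrees), leaving the bottle, screwdriver and brass fitting undisturbed.

Things in the scene. Friction and masses are not known exactly. Their poses are not given: they have to be found in the camera images.
- manifold: Fixed bare aluminium block, 150 x 150 mm, 110 mm high, with four deep round bores (56 mm across, open at the top, flat floor 6 mm above the bench) centred at x = +-36, y = +-36 mm of its frame; some may be empty. Origin: centre of its underside, on the bench. On its -y side a pipe runs along its y axis through a brass ball valve; the dial gauge is not used.
- valve_grip (a point): Grip point of the valve handle, on its upright turning axis, 130 mm above the bench, 135 mm from the block's centre along the manifold's -y. The handle is a black bar 80 mm long, 12 mm wide, 24 mm tall (116 to 140 mm above the bench), turning about its middle. The point's x axis runs along the bar.
- valve (a joint): Opening angle of the ball valve in rad: 0 = shut (against its stop; bar along the manifold's x axis, across the pipe), 1.571 = fully open (bar along the pipe), 0.785 = half open. It grows counterclockwise seen from above; friction about 0.12 N m; it stays where it is left.
- hook_tool: Hook tool, 140 g, hanging upright in the stand. Origin: on the rod's axis at the underside of its square steel flange (44 x 44 x 6 mm). Above the flange a wooden handle, 28 mm along the tool's x, 16 mm along its y, from 6 to 68 mm above the origin. Below it a straight steel rod, 5 mm thick, ends in the hook (see hook_foot).
- hook_foot (a point): Middle of the hook's foot, 90 mm below the hook tool's origin and 7 mm to its +x. The foot (5 mm wire) runs from the rod 14 mm along the tool's +x (centre lines) and ends in a lip turned up, its tip 9.5 mm above the foot's centre line; clear gap between rod and lip 9 mm.
- stand: Fixed grey stand: base 110 x 90 mm, a post on the +x side (face 29 mm from the origin), two prongs reaching from it to -x, 22 mm apart (slot along x, open at the -x end). The tool's rod hangs in the slot, its flange lies on the prongs between rims up to 6 mm high (pocket 54 mm wide), its hook points along the stand's +x. Origin: on the bench under the rod.
- stand_seat (a point): Where the hook tool's origin is when it hangs in the stand: on top of the prongs, 120 mm above the bench, mid slot.
- tray: Loose grey open tray, 160 x 160 mm outside, 28 mm high, walls and floor 4 mm thick. Origin: centre of its underside.
- strainer1: Used strainer, may be absent: steel disc 47 mm across, 18 mm high, about 90 g, with a bail of 3 mm wire on it in its y-z plane: legs at y = +-14 mm, 36 mm high, then sloping up to a point in the middle, 46 mm above the origin (hook it there, hook along +x or -x). Origin: centre of its underside. Starts on the floor of the bore at manifold x +36 mm, y +36 mm.
- strainer2: Used strainer, may be absent: steel disc 47 mm across, 18 mm high, about 90 g, with a bail of 3 mm wire on it in its y-z plane: legs at y = +-14 mm, 36 mm high, then sloping up to a point in the middle, 46 mm above the origin (hook it there, hook along +x or -x). Origin: centre of its underside. Starts on the floor of the bore at manifold x +36 mm, y -36 mm.
- strainer3: Used strainer, may be absent: steel disc 47 mm across, 18 mm high, about 90 g, with a bail of 3 mm wire on it in its y-z plane: legs at y = +-14 mm, 36 mm high, then sloping up to a point in the middle, 46 mm above the origin (hook it there, hook along +x or -x). Origin: centre of its underside. Starts on the floor of the bore at manifold x -36 mm, y +36 mm.
- strainer4: Used strainer, may be absent: steel disc 47 mm across, 18 mm high, about 90 g, with a bail of 3 mm wire on it in its y-z plane: legs at y = +-14 mm, 36 mm high, then sloping up to a point in the middle, 46 mm above the origin (hook it there, hook along +x or -x). Origin: centre of its underside. Starts on the floor of the bore at manifold x -36 mm, y -36 mm.
- flask: Clear plastic bottle, 56 mm across, 130 mm high, bystander. Origin: centre of its underside.
- screwdriver: Screwdriver lying on the bench, bystander.
- fitting: Small brass fitting, 30 mm across, 32 mm high, bystander. Origin: centre of its underside.
Not all that is in view belongs to the job. Several things have the shape of the stand; the one meant has the colours described above. What is shaped like the hook_tool but green or pink is not meant.

How it is judged:
On the way, in this order (a step that is already met when the one before it is completed fails the run):
1. the valve is shut (within 0.09 rad of its stop) (value of joint valve below 0.09 rad), for 0.2 s.
2. all used strainers stand upright in the tray (x of strainer1 in the frame of tray between -0.065 and 0.065 m and y of strainer1 in the frame of tray between -0.065 and 0.065 m and z of each of strainer1, strainer2, strainer3, strainer4 in the frame of tray below 0.014 m and angle between each of strainer1, strainer2, strainer3, strainer4's own z axis and vertical below 0.25 rad and x of strainer2 in the frame of tray between -0.065 and 0.065 m and y of strainer2 in the frame of tray between -0.065 and 0.065 m and x of strainer3 in the frame of tray between -0.065 and 0.065 m and y of strainer3 in the frame of tray between -0.065 and 0.065 m and x of strainer4 in the frame of tray between -0.065 and 0.065 m and y of strainer4 in the frame of tray between -0.065 and 0.065 m), for 0.2 s.
3. the hook tool hangs in its stand, let go (horizontal distance between hook_tool and stand_seat below 0.012 m and height (world z) of hook_tool between 0.114 and 0.126 m and angle between hook_tool's own z axis and vertical below 0.12 rad and contact force between the fingers and hook_tool below 0.1 N), for 0.2 s.
4. the valve is half open (value of joint valve between 0.645 and 0.925 rad), for 0.2 s.
At the end, for the whole second after the job is handed in: All used strainers stand upright (within 0.25 rad) on the tray's floor, at rest; the hook tool hangs in its stand (flange on the prongs, within 12 mm of its seat, upright within 0.12 rad), let go; the valve is half open, 0.785 rad within 0.14 rad (all of step 2 and all of step 3 and all of step 4 and linear speed of each of strainer1, strainer2, strainer3, strainer4, hook_tool below 0.03 m/s); the robot touches nothing.
It fails at once if a strainer is lifted in its bore while the valve is not shut (value of joint valve above 0.25 rad and ((horizontal distance between strainer1 and manifold below 0.09 m and z of strainer1 in the frame of manifold above 0.03 m) or (horizontal distance between strainer2 and manifold below 0.09 m and z of strainer2 in the frame of manifold above 0.03 m) or (horizontal distance between strainer3 and manifold below 0.09 m and z of strainer3 in the frame of manifold above 0.03 m) or (horizontal distance between strainer4 and manifold below 0.09 m and z of strainer4 in the frame of manifold above 0.03 m))).
It fails at once if the gripper's fingers touch a strainer that is still in its bore ((contact force between the fingers and strainer1 above 0.5 N and horizontal distance between strainer1 and manifold below 0.075 m and z of strainer1 in the frame of manifold below 0.1 m) or (contact force between the fingers and strainer2 above 0.5 N and horizontal distance between strainer2 and manifold below 0.075 m and z of strainer2 in the frame of manifold below 0.1 m) or (contact force between the fingers and strainer3 above 0.5 N and horizontal distance between strainer3 and manifold below 0.075 m and z of strainer3 in the frame of manifold below 0.1 m) or (contact force between the fingers and strainer4 above 0.5 N and horizontal distance between strainer4 and manifold below 0.075 m and z of strainer4 in the frame of manifold below 0.1 m)).
It fails at once if a strainer is dropped or flung into the tray instead of set down ((linear speed of strainer1 above 0.8 m/s and horizontal distance between strainer1 and tray below 0.12 m and z of strainer1 in the frame of tray below 0.09 m) or (linear speed of strainer2 above 0.8 m/s and horizontal distance between strainer2 and tray below 0.12 m and z of strainer2 in the frame of tray below 0.09 m) or (linear speed of strainer3 above 0.8 m/s and horizontal distance between strainer3 and tray below 0.12 m and z of strainer3 in the frame of tray below 0.09 m) or (linear speed of strainer4 above 0.8 m/s and horizontal distance between strainer4 and tray below 0.12 m and z of strainer4 in the frame of tray below 0.09 m)).
It fails at once if the bottle, screwdriver or brass fitting is disturbed (moved over 30 mm) (distance of any of flask, screwdriver, fitting from where it was at the start of the episode above 0.03 m).
Of strainer1, strainer2, strainer3, strainer4 only 2 to 3 are there at a start; the rules pass over those that are not, and their reading is None.
At some moment in a run one of tray may be knocked a few centimetres aside while the robot is not near it.
It also fails if it takes over 210 s, if anything falls off the work surface, if the arm or the gripper's body presses on something with over 40 N, if the wrist force passes 120 N, or if a joint passes its speed limit or range.

ROBOT

A 6-joint arm with a two-finger parallel gripper is mounted at the origin on the work surface. World frame = base frame: x ahead of the robot, y to its left, z up, the work surface at z = 0. Lengths are in m, angles in rad, forces in N, time in s.
With the tool pointing down it reaches from about 0.35 to 1 m from the base axis. Payload 7.1 kg.
Tool frame: the origin (TCP) lies on the centre line of the jaws, within the pads' length; the fingertips stand env.tips_ahead ahead of it and the grasp point (between the pads) lies 11 mm behind it (env.tips_ahead is the distance from the TCP to the fingertips, in m); z points along the fingers, y is the direction in which the jaws open and shut (so a half turn about z gives the same grasp; the last joint's range is limited). The gripper opens to 85 mm and grips with 20 to 120 N. Pads are 22 mm wide; open, the fingers measure 114 mm over their backs; the gripper's body (76 mm by 85 mm) begins 54 mm behind the grasp point. The pads swing forward as they close: fully open they stand 13 mm farther back than shut.
Start: joints at [-1.303, 0.423, 1.63, -0, 1.089, -0.019], TCP at [0.177, -0.599, 0.239] pointing down, gripper open.
Joint ranges: [-3, 3], [-0.9, 2.11], [0.09, 2.58], [-1.31, 4.45], [0.11, 2.69], [-2.54, 2.54]. Speed limits (rad/s): [2.39, 2.39, 3.01, 3.14, 3.14, 3.14].

INTERFACE

Orientations are given as a unit quaternion [x, y, z, w].
In Python, from plant import env gives the robot as it stands. The module is installed in compiled form; this text tells all that it offers.
- The arm moves only by the tool apply_moves, never from a script. Its argument "series" is a list of rows, each a list of 3 entries, a list of its own where there are three numbers: the shift along the world's x, y, z in units of 40 mm (1.0 is 40 mm), then the turn about the world's z in units of 6 degrees (1.0 is 6 degrees), then the closure, from -1 (fully open) to 1 (shut). In form: [[[tx, ty, tz], roll, fingers], ...]. A call has 1 to 20 rows; each row is the pose to reach, as a shift and turn from the pose commanded when the call began; what a row does not reach only later rows make up. A row lasts 1/10 s, in which the tool goes at most 50 mm and 8.59 degrees, less where a joint would pass 70% of its speed; a pose out of reach is approached as far as the arm can. A call with a gripper value outside its range is refused whole. The fingers move at their own pace and stop on an object; the grip force is fixed at half the most. Time passes only in rows, so rows that repeat a pose let the fingers close. It gives the time, the measured TCP pose, the force and the opening at its end, in the units of the state.
- env.state(): the state, without advancing time (a new reading comes with each control period).
- env.capture(name): name is "scene" or "top"; returns the picture (480x640x3 uint8, red, green, blue); there is no depth.
- env.camera_info(name): a dict with "fx", "fy", "cx", "cy" (pixels), "D" ([k1, k2, p1, p2, k3] as OpenCV has them; the pictures are not rectified), "rvec" (rotation vector, rad) and "tvec" (3), from world to camera coordinates, as OpenCV has them. Camera axes: x right, y down, z forward; pixel columns grow to the right and rows downward; lengths in m; the calibration is good to about 2 mm. A picture is of the moment at which its call begins. camera_info takes no time and is no camera call.
- env.finish_job(): hands the job in, once; it reports no verdict.
The state is a dict: "clock": time; "q": joint angles; "qd": joint speeds; "joint_efforts": joint torques, N m; "ee_pos": TCP position; "tool_rot": TCP orientation; "wrist_force": force on the tool from outside, world axes, zero at the start; "moment": the same for the moment, N m; "finger_gap": opening from 0.0 (shut) to 1.0 (fully open).
Only numpy, scipy, OpenCV 4.12 (cv2) and the standard library are available. Lean on these libraries where they do the work, as an engineer would, in place of code of your own. Each camera call takes 0.05 s, during which the arm holds its last target.

## Working session

There is one attempt and no reset: what is moved stays moved. The work goes in short steps, Python scripts to look and compute and a tool call to move; the robot and the scene stay as the last step left them, time stands still between calls to the robot, and variables do not carry over. Pictures are saved under pics/ and viewed, and the job is handed in when it is done.

Besides the shell and the picture viewer there is one more tool, called after "Call:" by a JSON object that holds its "op" and its "data", one argument or row to a line. apply_moves: Moves the arm, as the interface text tells. Its arguments: {"type":"object","properties":{"series":{"type":"array"}},"required":["series"]}

```bash
mkdir -p pics
python3 - <<'E'
from plant import env
import cv2
print(env.state(), env.tips_ahead)
for n in ("scene","top"):
    im=env.capture(n); cv2.imwrite(f"pics/{n}0.png",im[:,:,::-1]); print(env.camera_info(n))
E
```

```text
{'clock': 0.0, 'q': array([-1.30299817e+00,  4.23836619e-01,  1.63070998e+00,  6.97346098e-06,
        1.08859062e+00, -1.89884877e-02]), 'qd': array([-0.00023289, -0.00123314,  0.00015889, -0.00047402,  0.00048956,
       -0.00025115]), 'joint_efforts': array([ 1.47423532e-03, -5.57375550e+01, -2.81742096e+01, -6.43546332e-05,
        7.36806483e-03, -3.86421732e-06]), 'ee_pos': array([ 0.17668443, -0.59894041,  0.23854047]), 'tool_rot': array([ 9.89736718e-01,  1.42900781e-01, -9.27638622e-05, -7.66696057e-04]), 'wrist_force': array([ 0.92050851, -0.39281853, -0.61730422]), 'moment': array([ 0.02556965, -0.02691878, -0.03181313]), 'finger_gap': 0.9995241684529597} 0.008
{'fx': 540.8319010959021, 'fy': 540.8319010959021, 'cx': 326.1129569667316, 'cy': 235.4711123571162, 'D': array([-0.06893,  0.     ,  0.     ,  0.     ,  0.     ]), 'rvec': array([ 0.71910785,  2.61816853, -1.12432079]), 'tvec': array([ 0.51399598, -0.06530285,  1.58128859])}
{'fx': 532.5171962281519, 'fy': 532.5171962281519, 'cx': 315.66135948521764, 'cy': 236.64576259768126, 'D': array([-0.05315816,  0.        ,  0.        ,  0.        ,  0.        ]), 'rvec': array([ 2.13902206, -2.17859316,  0.10884064]), 'tvec': array([-0.05662475,  0.56636124,  1.28690261])}
```

View pics/scene0.png

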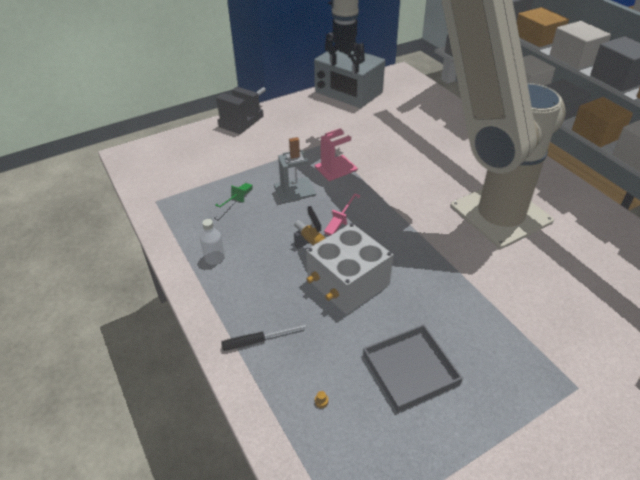

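View pics/top0.png

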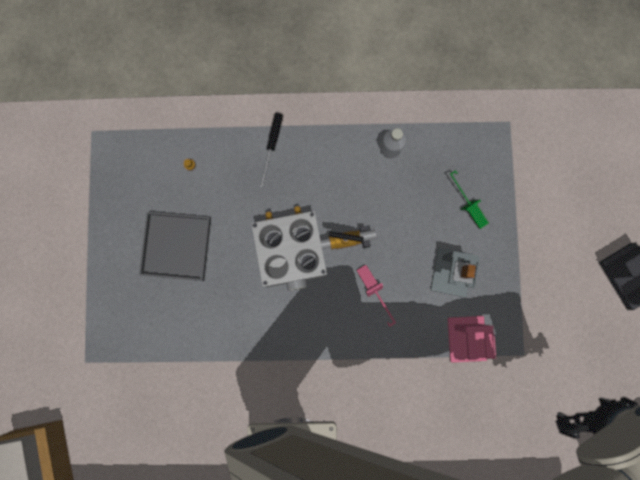

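The pictures show the aluminium manifold at top(290,248), with its valve at (345,240). The grey tray is at (177,246). The grey stand with the wooden-handled hook tool is at (463,268). The decoys are a pink stand (472,340), a pink tool (370,280) and a green tool (475,212). I'll enlarge these next.

```bash
cat > h.py <<'E'
import numpy as np, cv2
from scipy.optimize import least_squares
def cam(env,n):
    c=env.camera_info(n); K=np.array([[c['fx'],0,c['cx']],[0,c['fy'],c['cy']],[0,0,1.]]); return K,c['D'],np.array(c['rvec']),np.array(c['tvec'])
def proj(C,P):
    return cv2.projectPoints(np.atleast_2d(np.array(P,float)),C[2],C[3],C[0],C[1])[0][:,0]
def ray(C,p):
    u=cv2.undistortPoints(np.array([[p]],float),C[0],C[1])[0,0]
    R=cv2.Rodrigues(C[2])[0]; d=R.T@np.array([u[0],u[1],1]); o=-R.T@C[3]; return o,d/np.linalg.norm(d)
def atz(C,p,z):
    o,d=ray(C,p); return o+d*(z-o[2])/d[2]
def tri(Cs,ps):
    A=np.zeros((3,3));b=np.zeros(3);
    for C,p in zip(Cs,ps):
        o,d=ray(C,p);M=np.eye(3)-np.outer(d,d);A+=M;b+=M@o
    X=np.linalg.solve(A,b); return X,[np.linalg.norm(proj(C,X)[0]-p) for C,p in zip(Cs,ps)]
def crop(im,x0,y0,w,h,s,name):
    c=cv2.resize(im[y0:y0+h,x0:x0+w],None,fx=s,fy=s,interpolation=cv2.INTER_CUBIC)
    for i in range(0,w,10):
        cv2.putText(c,str(x0+i),(i*s,10),0,.35,(255,255,0),1) if i%20==0 else None; cv2.line(c,(i*s,12),(i*s,18),(255,255,0),1)
    for i in range(0,h,10):
        cv2.putText(c,str(y0+i),(0,i*s+4),0,.35,(255,255,0),1) if i%20==0 else None; cv2.line(c,(24,i*s),(30,i*s),(255,255,0),1)
    cv2.imwrite('pics/'+name+'.png',c[:,:,::-1])
E
python3 - <<'E'
from h import *
t=cv2.imread('pics/top0.png')[:,:,::-1];s=cv2.imread('pics/scene0.png')[:,:,::-1]
crop(t,240,195,140,105,5,'c1');crop(s,280,195,130,120,5,'c2');crop(t,420,230,100,75,8,'c3');crop(s,260,120,110,90,7,'c4');crop(t,130,200,90,85,7,'c5');crop(s,350,310,120,105,6,'c6')
E
```

```text
(no output)
```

View pics/c1.png

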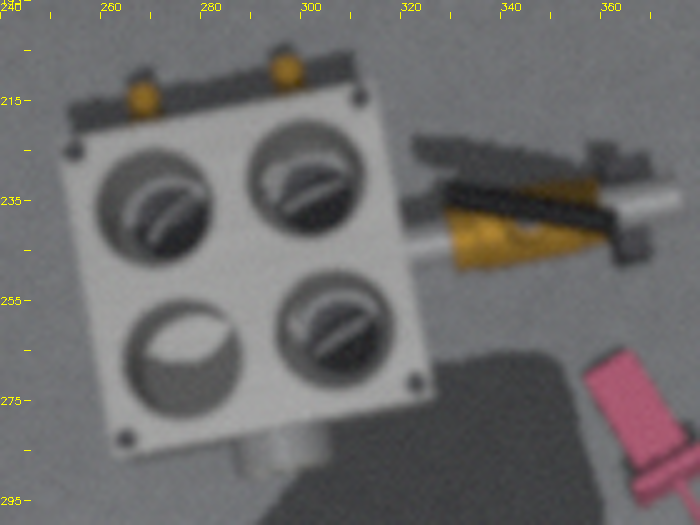

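View pics/c2.png

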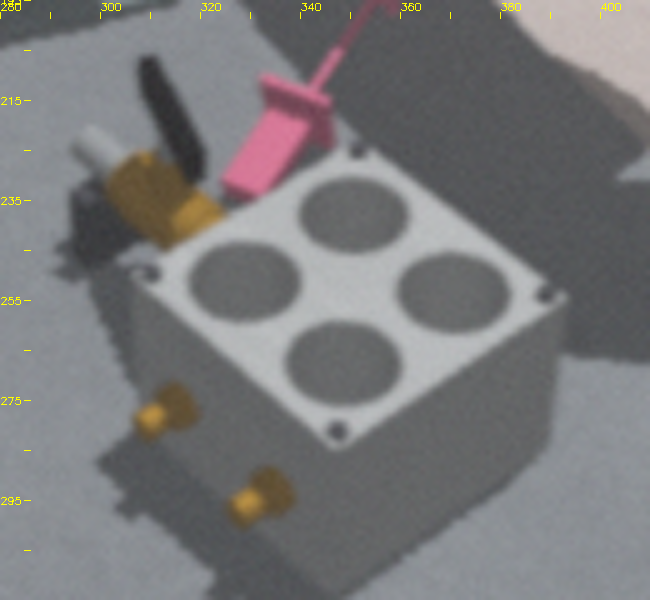

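View pics/c3.png

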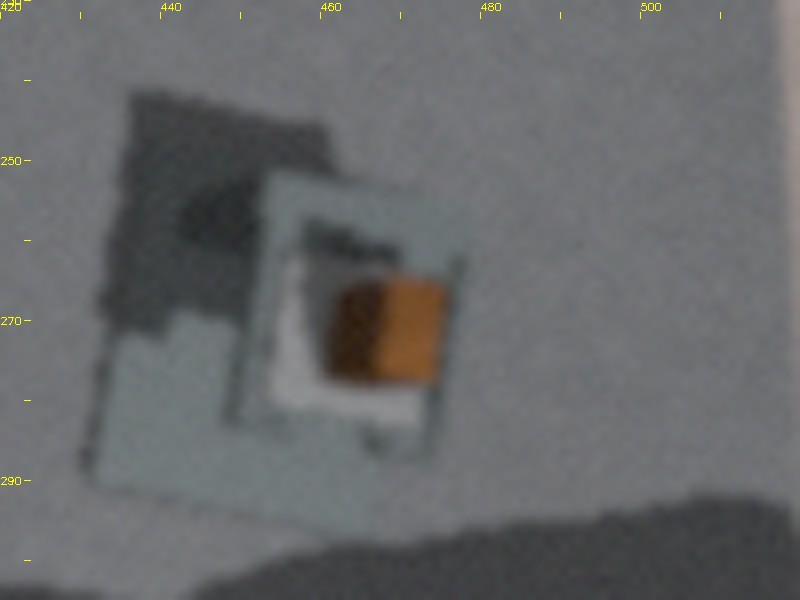

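View pics/c4.png

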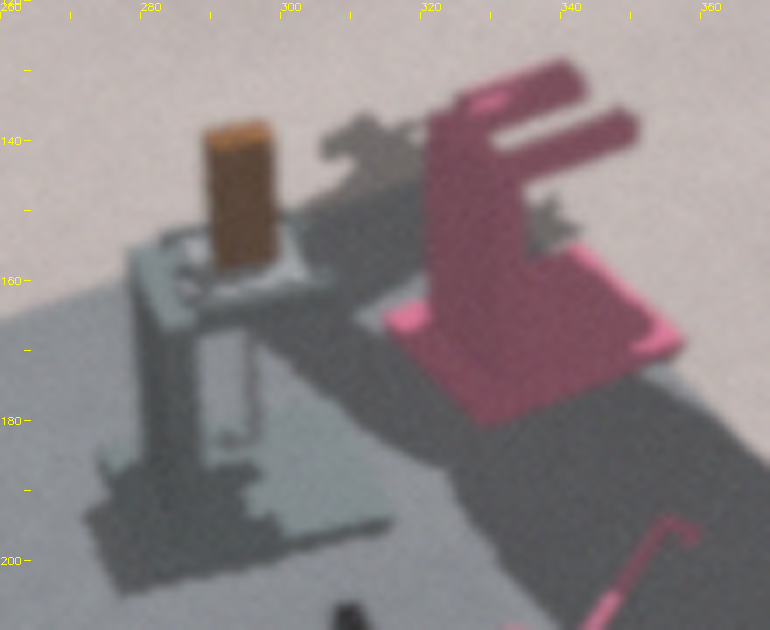

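View pics/c5.png

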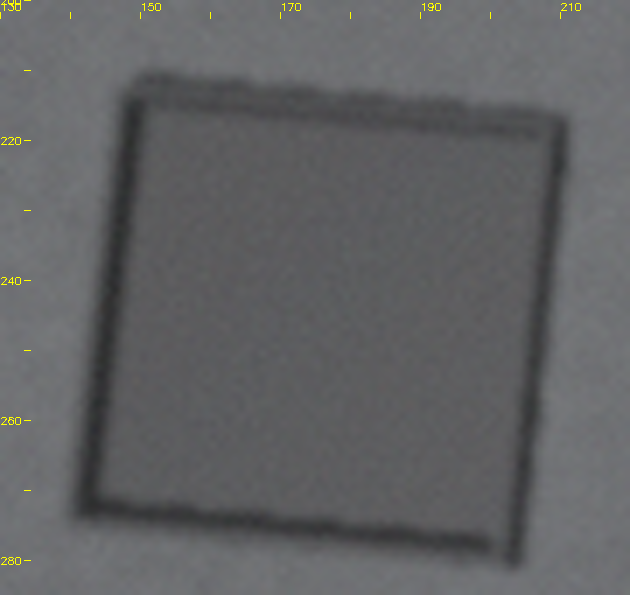

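View pics/c6.png

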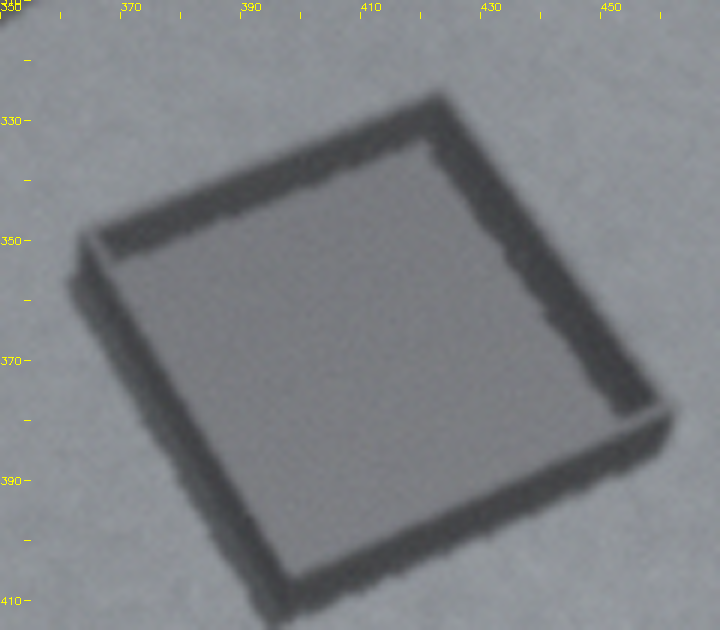

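Three bores hold a strainer, with bails visible at top (275,238), (303,232) and (308,262). The bore at (276,267) is empty, so the strainers present are 1, 2 and 4. The grey stand with the wood-handled tool matches the description; the pink and green ones don't. Next I'll triangulate.

```bash
cat > m.py <<'E'
from plant import env
from h import *
T=cam(env,'top');S=cam(env,'scene');
def show(n,a,b):
    X,e=tri([T,S],[a,b]); print(n,X.round(4),np.round(e,2)); return X
D=[((254.5,225.3),(347.3,281.3)),((311.8,214.3),(308.5,249.8)),((323,271.5),(351.5,225.5)),((265,282.8),(388.5,254))]
B=[((270.8,236.5),(348.5,267.8)),((301,230.5),(328,251.3)),((276.5,267),(370.7,253.5)),((306.8,260.8),(350.7,238))]
d=[show('dot',*x) for x in D]; b=[show('bore',*x) for x in B]
print('mean',np.mean(d,0),np.mean(b,0))
# manifold fit (x,y,yaw) from bores & dots in both views at z .11
loc=np.array([[.036,.036],[.036,-.036],[-.036,.036],[-.036,-.036]])
def f(p):
    c,s=np.cos(p[2]),np.sin(p[2]);R=np.array([[c,-s],[s,c]]);P=np.c_[loc@R.T+p[:2],np.full(4,.11)]
    r=(proj(T,P)-[x[0] for x in B]), (proj(S,P)-[x[1] for x in B])
    return np.concatenate(r).ravel()
r=least_squares(f,[.5,.05,.1]);print('manifold',r.x,np.degrees(r.x[2]),r.fun.round(1))
# each camera alone
for k in (0,1):
    g=lambda p:f(p)[8*k:8*k+8]
    q=least_squares(g,r.x);print(k,q.x)
x,y,a=r.x;print('valve grip',x+.135*np.sin(a),y-.135*np.cos(a))
for z in(.13,.14): print('handle ends',z,[atz(T,p,z).round(4) for p in((329.5,233),(362,240))],np.mean([atz(T,p,z) for p in((329.5,233),(362,240))],0))
# tray corners outer top
for n,a_,b_ in [('t+x+y',(148.5,213),(397,407)),]: pass
for p in((148.8,213.8),(208.8,217),(203,280),(142.5,273)): print('tray T',atz(T,p,.028).round(4))
for p in((364,349.5),(422.5,327),(459.5,378),(397.5,406.5)): print('tray S',atz(S,p,.028).round(4))
# tool handle top: T (474.5? )
E
python3 m.py
```

```text
dot [0.5849 0.0749 0.1118] [0.36 0.37]
dot [ 0.6097 -0.0601  0.1107] [0.35 0.34]
dot [ 0.4739 -0.0824  0.1099] [0.66 0.59]
dot [0.4512 0.0511 0.1106] [0.09 0.09]
bore [0.5581 0.0375 0.1081] [0.45 0.44]
bore [ 0.5714 -0.0337  0.1088] [0.12 0.12]
bore [0.4866 0.025  0.108 ] [0.52 0.49]
bore [ 0.4995 -0.0454  0.1086] [0.57 0.53]
mean [ 0.52991696 -0.00411553  0.11073548] [ 0.52889575 -0.00414587  0.10839614]
manifold [ 0.52912961 -0.00383186  0.17479408] 10.014962940073167 [-0.5  0.2 -0.4  0.3 -0.5  0.  -0.3  0.3 -0.4 -0.4  0.2 -0.3 -0.7 -0.4
 -0.7 -0.4]
0 [ 0.52953247 -0.00481651  0.17756149]
1 [ 0.52903344 -0.00222954  0.17044881]
valve grip 0.5526068308622537 -0.13677478170504934
handle ends 0.13 [array([ 0.562 , -0.0998,  0.13  ]), array([ 0.5444, -0.1737,  0.13  ])] [ 0.55319404 -0.13676817  0.13      ]
handle ends 0.14 [array([ 0.5608, -0.0996,  0.14  ]), array([ 0.5434, -0.173 ,  0.14  ])] [ 0.55208088 -0.13629852  0.14      ]
tray T [0.6314 0.3519 0.028 ]
tray T [0.6202 0.1996 0.028 ]
tray T [0.4631 0.2134 0.028 ]
tray T [0.4828 0.3652 0.028 ]
tray S [0.6195 0.2053 0.028 ]
tray S [0.4686 0.2233 0.028 ]
tray S [0.4839 0.3727 0.028 ]
tray S [0.6376 0.3583 0.028 ]
```

Call:
{"op": "apply_moves", "data": {
  "series": [
    [[9.4, 11.55, 0.2], 10.0, -1],
    [[9.4, 11.55, 0.2], 10.0, -1],
    [[9.4, 11.55, 0.2], 10.0, -1],
    [[9.4, 11.55, 0.2], 10.0, -1],
    [[9.4, 11.55, 0.2], 10.0, -1],
    [[9.4, 11.55, 0.2], 10.0, -1],
    [[9.4, 11.55, 0.2], 10.0, -1],
    [[9.4, 11.55, 0.2], 10.0, -1],
    [[9.4, 11.55, 0.2], 10.0, -1],
    [[9.4, 11.55, 0.2], 10.0, -1],
    [[9.4, 11.55, 0.2], 10.0, -1],
    [[9.4, 11.55, 0.2], 10.0, -1],
    [[9.4, 11.55, 0.2], 10.0, -1],
    [[9.4, 11.55, 0.2], 10.0, -1],
    [[9.4, 11.55, 0.2], 10.0, -1],
    [[9.4, 11.55, 0.2], 10.0, -1]
  ]
}}

```text
clock: 1.7
ee_pos: [0.552, -0.1385, 0.2472]
tool_rot: [0.786, 0.618, -0.0, -0.0]
wrist_force: [-0.5, -0.5, -0.8]
finger_gap: 1.0
```

Run:
```python
from plant import env
from h import *
for n in ("scene","top"):
    im=env.capture(n); cv2.imwrite(f"pics/{n}1.png",im[:,:,::-1])
    if n=="scene": crop(im,250,100,150,120,5,'d1')
    else: crop(im,400,220,130,100,6,'d2')
```

```text
(no output)
```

View pics/d1.png

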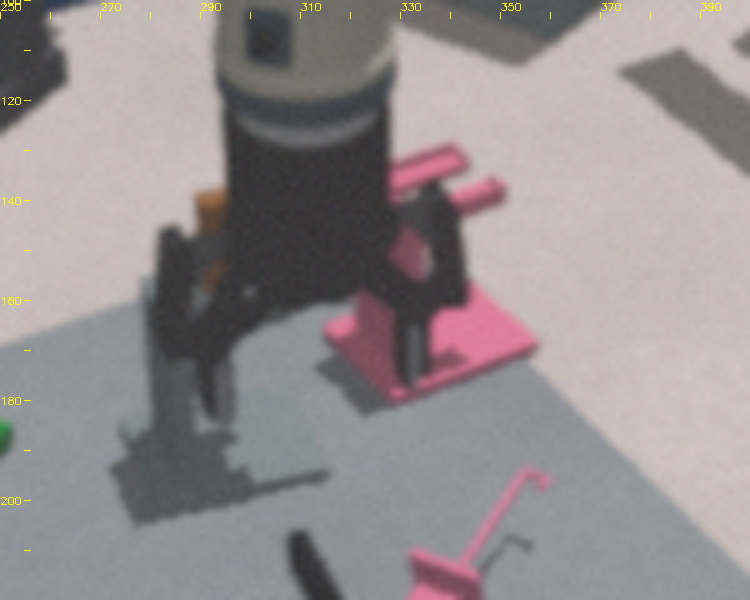

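View pics/d2.png

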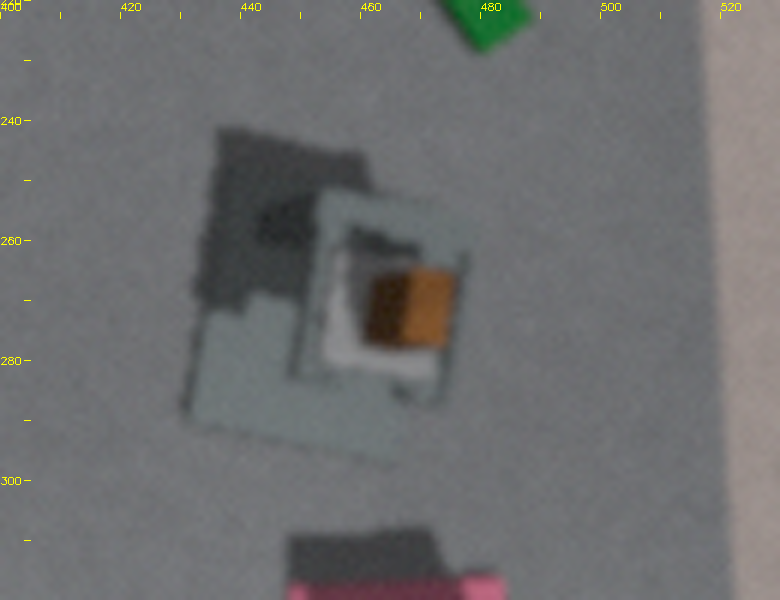

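View pics/top1.png

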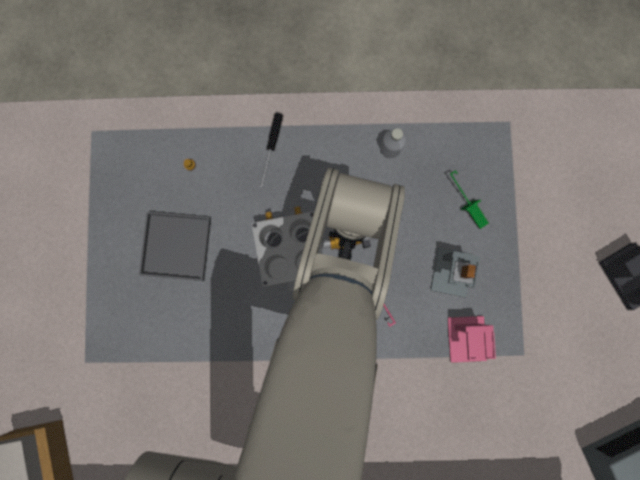

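Call:
{"op": "apply_moves", "data": {
  "series": [
    [[0, 0, -1.2], 0, -1],
    [[0, 0, -2.4], 0, -1],
    [[0, 0, -3.0], 0, -1],
    [[0, 0, -3.0], 0, -1],
    [[0, 0, -3.0], 0, 1],
    [[0, 0, -3.0], 0, 1],
    [[0, 0, -3.0], 0, 1],
    [[0, 0, -3.0], 0, 1],
    [[0, 0, -3.0], 0, 1],
    [[0, 0, -3.0], 0, 1],
    [[0, 0, -3.0], 0, 1],
    [[0, 0, -3.0], 0, 1]
  ]
}}

```text
clock: 3.0
ee_pos: [0.5519, -0.1372, 0.1283]
tool_rot: [0.786, 0.619, -0.001, -0.001]
wrist_force: [-5.9, 1.9, 9.7]
finger_gap: 0.122
```

Call:
{"op": "apply_moves", "data": {
  "series": [
    [[0, 0, 0.05], -1, 1],
    [[0, 0, 0.05], -2, 1],
    [[0, 0, 0.05], -3, 1],
    [[0, 0, 0.05], -4, 1],
    [[0, 0, 0.05], -5, 1],
    [[0, 0, 0.05], -6, 1],
    [[0, 0, 0.05], -7, 1],
    [[0, 0, 0.05], -8, 1],
    [[0, 0, 0.05], -9, 1],
    [[0, 0, 0.05], -10, 1],
    [[0, 0, 0.05], -11, 1],
    [[0, 0, 0.05], -11.3, 1],
    [[0, 0, 0.05], -11.3, 1],
    [[0, 0, 0.05], -11.3, 1]
  ]
}}

```text
clock: 4.4
ee_pos: [0.5522, -0.1376, 0.1285]
tool_rot: [0.997, 0.076, -0.001, 0.0]
wrist_force: [1.6, -3.0, -13.8]
finger_gap: 0.126
```

Run:
```python
from plant import env
s=env.state();print(s['moment'],s['wrist_force'],s['tool_rot'],s['q'])
```

```text
[-0.59276726 -0.28106931  0.26381666] [  1.63853169  -3.02269355 -13.78375372] [ 9.97104945e-01  7.60348839e-02 -6.49761324e-04  5.19098741e-05] [-2.64765253e-01  4.93605013e-01  1.82573103e+00 -7.25692522e-04
  8.23446784e-01  1.15430793e+00]
```

Call:
{"op": "apply_moves", "data": {
  "series": [
    [[0, 0, 0], 0, -1],
    [[0, 0, 0], 0, -1],
    [[0, 0, 0], 0, -1],
    [[0, 0, 0], 0, -1],
    [[0, 0, 1.2], 0, -1],
    [[0, 0, 2.4], 0, -1],
    [[-0.5, -1.2, 3.5], 0, -1],
    [[-1.5, -3.0, 3.5], 0, -1],
    [[-2.2, -4, 3.5], 0, -1],
    [[-2.2, -4, 3.5], 0, -1],
    [[-2.2, -4, 3.5], 0, -1]
  ]
}}

```text
clock: 5.5
ee_pos: [0.4626, -0.3014, 0.2704]
tool_rot: [0.997, 0.073, 0.0, 0.001]
wrist_force: [-0.1, 0.4, -0.4]
finger_gap: 1.003
```

```bash
cat > tool.py <<'E'
from plant import env
from h import *
T=cam(env,'top');S=cam(env,'scene')
X,e=tri([T,S],[(471.7,271.2),(294,139.2)]);print('handle top',X,e)
for p in((453.5,280.5),(456,262),(472.3,283)): print('flange',atz(T,p,.126))
for p in((467.5,264.7),(475.8,264.9),(475,277.7),(467.3,277.5)): print('htop',atz(T,p,.188))
E
python3 tool.py
python3 - <<'E'
from plant import env
from h import *
im=env.capture('top');cv2.imwrite('pics/top2.png',im[:,:,::-1]);crop(im,240,195,140,105,5,'e1')
E
```

```text
handle top [ 0.46467294 -0.40490773  0.18558802] [np.float64(0.7559929943574442), np.float64(0.5752355617361351)]
flange [ 0.44816751 -0.38001779  0.126     ]
flange [ 0.49020815 -0.38763916  0.126     ]
flange [ 0.44160914 -0.42277944  0.126     ]
htop [ 0.48018751 -0.39672362  0.188     ]
htop [ 0.47939092 -0.41480761  0.188     ]
htop [ 0.45173082 -0.41170702  0.188     ]
htop [ 0.45250601 -0.39497481  0.188     ]
```

View pics/e1.png

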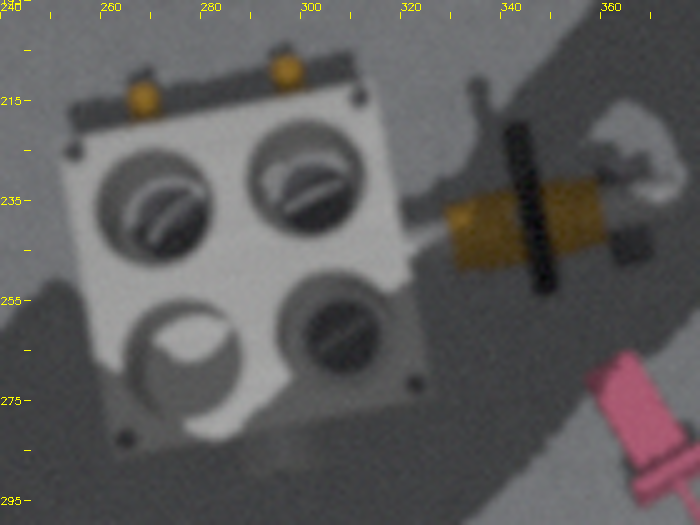

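Call:
{"op": "apply_moves", "data": {
  "series": [
    [[0.05, -1.2, 0], -1.3, -1],
    [[0.05, -2.4, 0], -2.7, -1],
    [[0.05, -2.7, 0], -2.7, -1],
    [[0.05, -2.7, 0], -2.7, -1],
    [[0.05, -2.7, 0], -2.7, -1],
    [[0.05, -2.7, 0], -2.7, -1]
  ]
}}

```text
clock: 6.15
ee_pos: [0.4671, -0.4035, 0.2692]
tool_rot: [0.998, -0.065, -0.0, -0.0]
wrist_force: [1.0, -0.2, 0.9]
finger_gap: 0.998
```

Run:
```python
from plant import env
from h import *
s=env.state();print(s['ee_pos'],s['tool_rot'],np.degrees(2*np.arctan2(s['tool_rot'][1],s['tool_rot'][0]))-90)
for n in ("scene",):
    im=env.capture(n); cv2.imwrite(f"pics/{n}3.png",im[:,:,::-1]);crop(im,250,80,120,130,5,'f1')
```

```text
[ 0.46709043 -0.40353017  0.26915716] [ 9.97897457e-01 -6.48102281e-02 -2.68273869e-04 -4.77917852e-04] -97.43191519141556
```

View pics/f1.png

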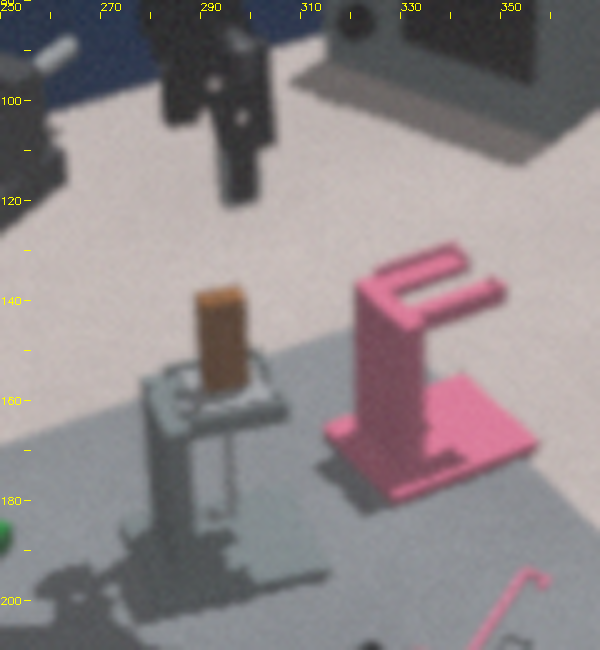

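Call:
{"op": "apply_moves", "data": {
  "series": [
    [[0, -0.03, -1], 0, -1],
    [[0, -0.03, -2], 0, -1],
    [[0, -0.03, -2.8], 0, -1],
    [[0, -0.03, -2.98], 0, -1],
    [[0, -0.03, -2.98], 0, -1],
    [[0, -0.03, -2.98], 0, 1],
    [[0, -0.03, -2.98], 0, 1],
    [[0, -0.03, -2.98], 0, 1],
    [[0, -0.03, -2.98], 0, 1],
    [[0, -0.03, -2.98], 0, 1],
    [[0, -0.03, -2.98], 0, 1],
    [[0, -0.03, -2.98], 0, 1],
    [[0, -0.03, -2.98], 0, 1]
  ]
}}

```text
clock: 7.5
ee_pos: [0.4671, -0.4069, 0.1509]
tool_rot: [0.998, -0.066, 0.0, 0.0]
wrist_force: [-0.1, 0.1, 5.6]
finger_gap: 0.181
```

Run:
```python
from plant import env
s=env.state();print(s['ee_pos'],s['wrist_force'],s['moment'],s['tool_rot'])
```

```text
[ 0.46710521 -0.40694249  0.1508799 ] [-0.0542115   0.13976344  5.57992161] [0.19120692 0.12255326 0.00335055] [ 9.97816470e-01 -6.60458113e-02  4.04815458e-04  2.80024269e-04]
```

Call:
{"op": "apply_moves", "data": {
  "series": [
    [[0, 0, 0.4], 0, 1],
    [[0, 0, 1.0], 0, 1],
    [[0, 0, 2], 0, 1],
    [[0, 0, 3], 0, 1],
    [[0, 0, 3.8], 0, 1],
    [[0, 0, 3.8], 0, 1],
    [[0, 0, 3.8], 0, 1]
  ]
}}

```text
clock: 8.2
ee_pos: [0.4668, -0.4067, 0.3032]
tool_rot: [0.998, -0.066, 0.001, 0.0]
wrist_force: [-0.5, 0.1, -2.3]
finger_gap: 0.181
```

Run:
```python
from plant import env
from h import *
s=env.state();print(s['ee_pos'],s['wrist_force'],s['tool_rot'])
T=cam(env,'top');S=cam(env,'scene')
P=s['ee_pos']-[0,0,.031]
print(proj(T,P),proj(S,P),proj(S,P-[0,0,.09]),proj(T,P-[0,0,.09]))
for n in ("scene","top"):
    im=env.capture(n); cv2.imwrite(f"pics/{n}4.png",im[:,:,::-1])
    if n=="scene": crop(im,250,60,120,140,5,'g1')
    else: crop(im,400,220,130,100,6,'g2')
```

```text
[ 0.46679211 -0.40665336  0.30322335] [-0.5346581   0.08203844 -2.26065247] [ 9.97818152e-01 -6.60177063e-02  6.00442526e-04  4.86317880e-04]
[[484.05246855 268.78414245]] [[290.9961649  112.39115877]] [[292.54554359 140.01434965]] [[471.60546675 270.91226321]]
```

View pics/g1.png

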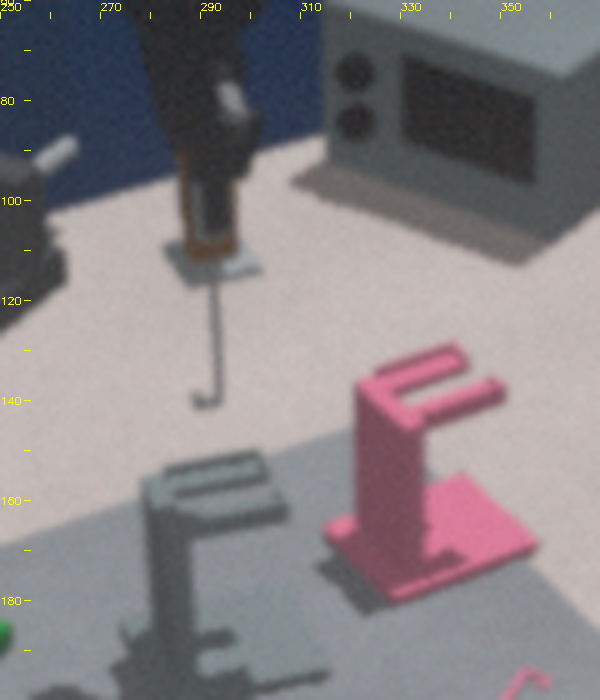

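View pics/g2.png

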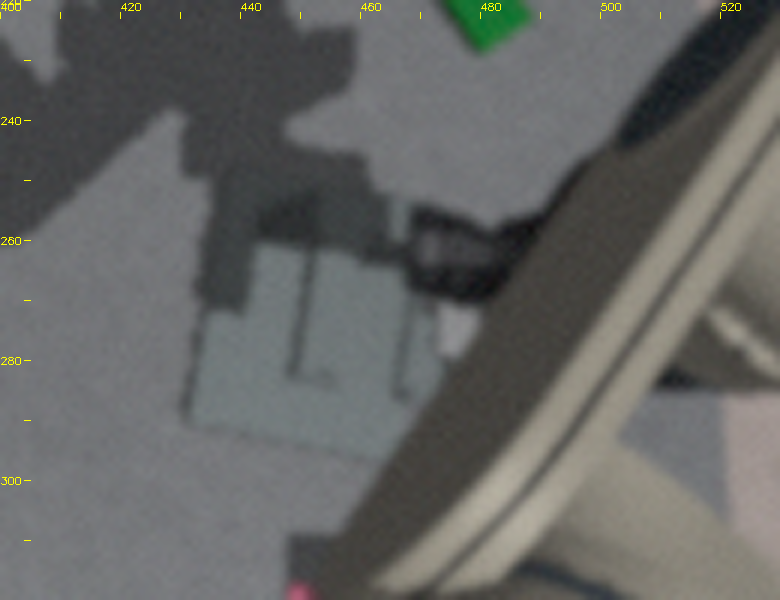

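The hook tool is held upright. Its foot shows at scene (290,140), and the rod sits about on the TCP axis. Next I'll measure the bails from the earlier top pictures.

Run:
```python
from plant import env
from h import *
T=cam(env,'top')
print('valve ctr via T',atz(T,(344.5,236.5),.14))
a=cv2.imread('pics/top0.png')[:,:,::-1];b=cv2.imread('pics/top2.png')[:,:,::-1]
for nm,im in(('a',a),('b',b)):
    o=[]
    for (x,y) in((256,222),(286,216),(292,246)):
        c=im[y:y+30,x:x+30].astype(float); g=c
        g=np.clip((g-g.min())/(np.percentile(g,99)-g.min())*255,0,255).astype(np.uint8)
        g=cv2.resize(g,(390,390),interpolation=cv2.INTER_CUBIC)
        for i in range(0,30,5):
            cv2.putText(g,str(x+i),(i*13,9),0,.33,(255,255,0),1);cv2.putText(g,str(y+i),(0,i*13+4),0,.33,(255,255,0),1)
        o.append(g[:, :266*390//390] if 0 else g)
    cv2.imwrite(f'pics/bail_{nm}.png',cv2.resize(np.hstack(o),(800,267))[:,:,::-1]) if 0 else cv2.imwrite(f'pics/bail_{nm}.png',np.vstack([np.hstack(o[:2])]) [:,:,::-1])
    cv2.imwrite(f'pics/bail3_{nm}.png',o[2][:,:,::-1])
```

```text
valve ctr via T [ 0.55212684 -0.13349379  0.14      ]
```

View pics/bail_a.png

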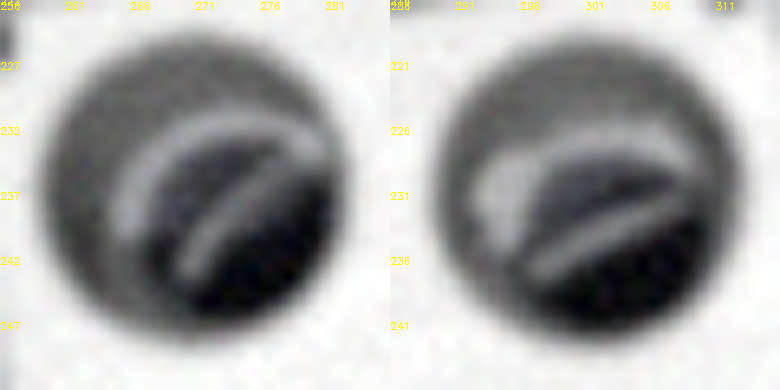

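View pics/bail3_a.png

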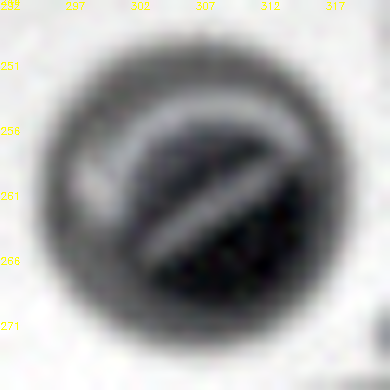

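```bash
cat > bail.py <<'E'
from plant import env
from h import *
from scipy.ndimage import map_coordinates, gaussian_filter
T=cam(env,'top'); R=cv2.Rodrigues(T[2])[0];print('cam',-R.T@T[3])
M=np.array([.5293,-.0045]);yw=np.radians(10.1)
Rm=np.array([[np.cos(yw),-np.sin(yw)],[np.sin(yw),np.cos(yw)]])
a=cv2.imread('pics/top0.png')[:,:,1].astype(float)
hp=a-gaussian_filter(a,3)
def wire(p,n=25,z0=.006):
    ys=np.linspace(-.014,.014,n); zs=.0455-np.abs(ys)/.014*.010-.0
    c,s=np.cos(p[2]),np.sin(p[2]); return np.c_[p[0]-s*ys,p[1]+c*ys,zs+z0]
out=[]
from scipy.optimize import differential_evolution
for nm,l,off in(('s1',(.036,.036),(256,222)),('s2',(.036,-.036),(286,216)),('s4',(-.036,-.036),(292,246))):
    c0=M+Rm@np.array(l)
    def cost(p):
        q=proj(T,wire([c0[0]+p[0],c0[1]+p[1],p[2]])); return -map_coordinates(hp,[q[:,1],q[:,0]],order=1).mean()
    best=None
    r=differential_evolution(cost,[(-.006,.006),(-.006,.006),(0,1.3)],seed=1)
    p=[c0[0]+r.x[0],c0[1]+r.x[1],r.x[2]];print(nm,'bore',c0.round(4),'strainer',np.round(p[:2],4),'off',np.round(r.x[:2]*1e3,1),'yaw',np.degrees(r.x[2]).round(1),-r.fun)
    x,y=off;g=a[y:y+30,x:x+30];g=np.clip((g-20)/(150)*255,0,255).astype(np.uint8);g=cv2.cvtColor(cv2.resize(g,(390,390),interpolation=cv2.INTER_CUBIC),cv2.COLOR_GRAY2BGR)
    def pl(P,col):
        q=(proj(T,P)-[x,y]+.5)*13; cv2.polylines(g,[q.astype(np.int32).reshape(-1,1,2)],False,col,1)
    pl(wire(p),(0,0,255))
    th=np.linspace(0,2*np.pi,40)
    pl(np.c_[p[0]+.0235*np.cos(th),p[1]+.0235*np.sin(th),np.full(40,.024)],(0,255,0))
    pl(np.c_[c0[0]+.028*np.cos(th),c0[1]+.028*np.sin(th),np.full(40,.11)],(255,255,0))
    pl(np.c_[c0[0]+.028*np.cos(th),c0[1]+.028*np.sin(th),np.full(40,.006)],(255,0,0))
    out.append(g)
cv2.imwrite('pics/fit1.png',np.hstack(out[:2]));cv2.imwrite('pics/fit2.png',out[2])
E
python3 bail.py
```

```text
cam [ 0.41837506 -0.07988662  1.3411451 ]
s1 bore [0.5584 0.0373] strainer [0.562  0.0363] off [ 3.6 -0.9] yaw 46.1 12.805925533701798
s2 bore [ 0.5711 -0.0336] strainer [ 0.5718 -0.034 ] off [ 0.7 -0.4] yaw 24.5 16.751319618720157
s4 bore [ 0.5002 -0.0463] strainer [ 0.5022 -0.0464] off [ 2.  -0.2] yaw 32.9 17.24138146234916
```

View pics/fit1.png

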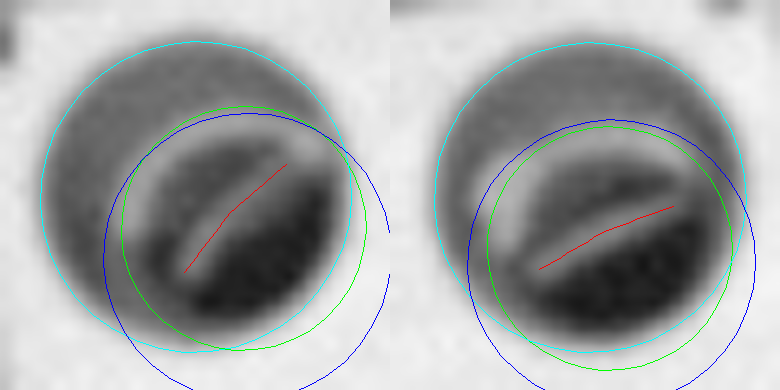

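View pics/fit2.png

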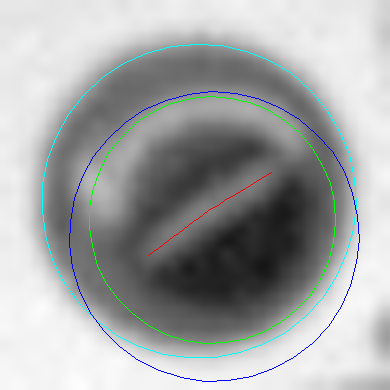

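Call:
{"op": "apply_moves", "data": {
  "series": [
    [[0.24, 1.0, 0], 0.6, 1],
    [[0.48, 2.0, 0], 1.2, 1],
    [[0.72, 3.0, 0], 1.8, 1],
    [[0.96, 4.0, 0], 2.4, 1],
    [[1.2, 5.0, 0], 3.0, 1],
    [[1.44, 6.0, 0], 3.6, 1],
    [[1.68, 7.0, 0], 4.2, 1],
    [[1.92, 8.0, 0], 4.8, 1],
    [[2.18, 8.8, 0], 5.35, 1],
    [[2.18, 9.1, 0], 5.35, 1],
    [[2.18, 9.1, 0], 5.35, 1],
    [[2.18, 9.1, 0], 5.35, 1],
    [[2.18, 9.1, 0], 5.35, 1]
  ]
}}

```text
clock: 9.6
ee_pos: [0.5535, -0.0439, 0.3017]
tool_rot: [0.977, 0.212, -0.001, 0.0]
wrist_force: [0.1, 0.3, -1.1]
finger_gap: 0.183
```

```bash
cat > look.py <<'E'
import sys
from plant import env
from h import *
s=env.state();t=s['tool_rot'];print('t',s['clock'],s['ee_pos'].round(4),'F',s['wrist_force'].round(2),'yaw tool',np.degrees(2*np.arctan2(t[1],t[0])).round(2), 'gap',round(s['finger_gap'],3),'tilt',t[2:].round(4))
# args: tag  [cam x y w h scale]...
tag=sys.argv[1]
for k,a in enumerate(sys.argv[2:]):
    n,x,y,w,h,sc=a.split(',');im=env.capture(n);cv2.imwrite(f'pics/{tag}_{n}_full.png',im[:,:,::-1]);crop(im,int(x),int(y),int(w),int(h),int(sc),f'{tag}_{n}')
E
python3 look.py k1 scene,270,160,130,120,5 top,240,180,150,110,5
```

```text
t 9.6 [ 0.5535 -0.0439  0.3017] F [ 0.06  0.32 -1.15] yaw tool 24.43 gap 0.183 tilt [-0.0005  0.0001]
```

View pics/k1_scene.png

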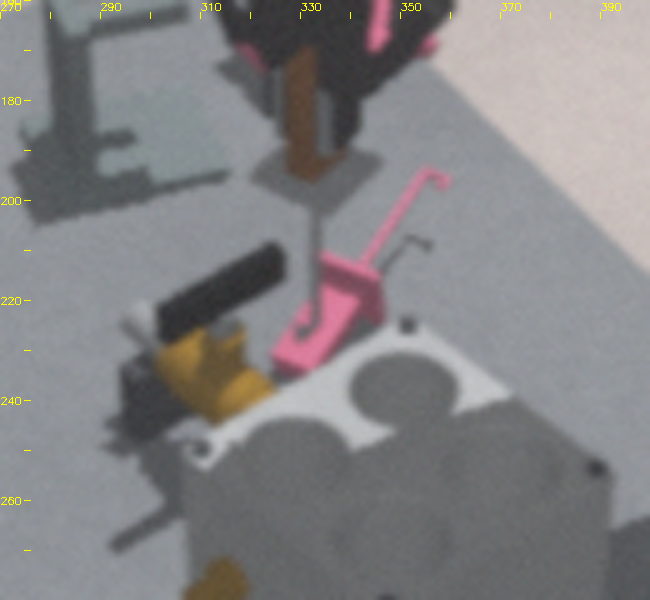

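View pics/k1_top.png

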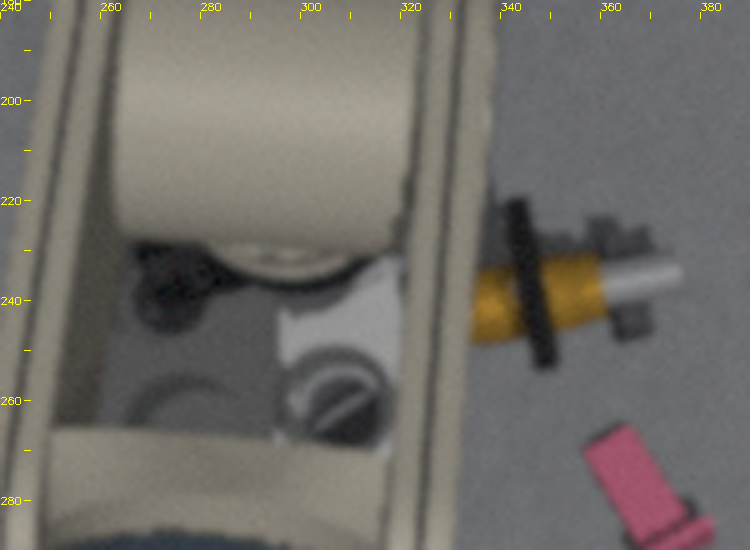

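Run:
```python
from plant import env
from h import *
S=cam(env,'scene')
t=np.array([.5535,-.0439,.3017]);a=np.radians(24.4);u=np.array([np.cos(a),np.sin(a),0])
for d in(-.003,-.001,.001):
    o=t-[0,0,.031]+d*u; print(d,proj(S,[o-[0,0,.03],o-[0,0,.09],o-[0,0,.09]+.014*u,o-[0,0,.0805]+.014*u]).round(1).tolist())
im=cv2.imread('pics/k1_scene_full.png')[:,:,::-1];crop(im,310,195,40,40,14,'k1z')
```

```text
-0.003 [[332.8, 204.5], [332.8, 223.8], [329.4, 227.1], [329.4, 224.2]]
-0.001 [[332.3, 205.0], [332.3, 224.3], [328.9, 227.6], [328.9, 224.6]]
0.001 [[331.8, 205.5], [331.8, 224.8], [328.4, 228.1], [328.4, 225.1]]
```

View pics/k1z.png

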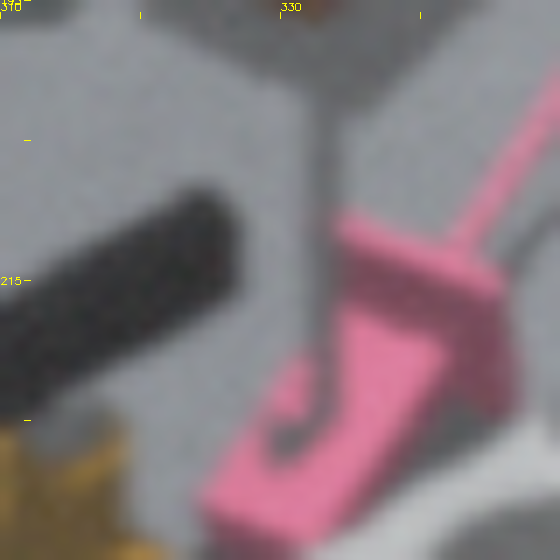

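Call:
{"op": "apply_moves", "data": {
  "series": [
    [[0.025, 0.05, -0.8], 0, 1],
    [[0.025, 0.05, -1.6], 0, 1],
    [[0.025, 0.05, -2.4], 0, 1],
    [[0.025, 0.05, -2.8], 0, 1],
    [[0.025, 0.05, -2.95], 0, 1],
    [[0.025, 0.05, -2.95], 0, 1],
    [[0.025, 0.05, -2.95], 0, 1]
  ]
}}

```text
clock: 10.4
ee_pos: [0.5558, -0.0411, 0.1851]
tool_rot: [0.977, 0.212, 0.001, 0.0]
wrist_force: [-0.3, 0.1, -1.7]
finger_gap: 0.179
```

```bash
python3 look.py k2 scene,270,160,130,120,5
```

```text
t 10.4 [ 0.5558 -0.0411  0.1851] F [-0.3   0.13 -1.74] yaw tool 24.5 gap 0.179 tilt [0.0008 0.0003]
```

View pics/k2_scene.png

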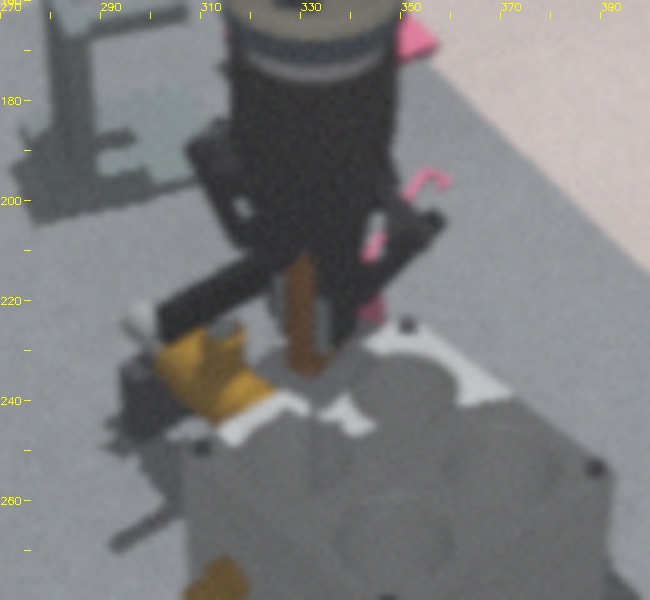

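Call:
{"op": "apply_moves", "data": {
  "series": [
    [[-0.05, -0.025, 0], 0, 1],
    [[-0.05, -0.025, 0], 0, 1],
    [[-0.05, -0.025, -0.3], 0, 1],
    [[-0.05, -0.025, -0.5], 0, 1],
    [[-0.05, -0.025, -0.72], 0, 1],
    [[-0.05, -0.025, -0.72], 0, 1],
    [[-0.05, -0.025, -0.72], 0, 1]
  ]
}}

```text
clock: 11.15
ee_pos: [0.5528, -0.0416, 0.1547]
tool_rot: [0.977, 0.212, -0.001, -0.0]
wrist_force: [-0.5, -0.3, -2.4]
finger_gap: 0.178
```

```bash
python3 look.py k3
```

```text
t 11.15 [ 0.5528 -0.0416  0.1547] F [-0.46 -0.34 -2.43] yaw tool 24.54 gap 0.178 tilt [-0.0006 -0.0002]
```

Call:
{"op": "apply_moves", "data": {
  "series": [
    [[0.1, 0.04, 0], 0, 1],
    [[0.2, 0.08, 0], 0, 1],
    [[0.3, 0.11, 0], 0, 1],
    [[0.35, 0.14, 0], 0, 1],
    [[0.35, 0.14, 0], 0, 1],
    [[0.35, 0.14, 0], 0, 1]
  ]
}}

```text
clock: 11.75
ee_pos: [0.5669, -0.036, 0.1553]
tool_rot: [0.977, 0.213, -0.0, -0.0]
wrist_force: [0.5, -0.0, -1.3]
finger_gap: 0.185
```

```bash
python3 look.py k3
```

```text
t 11.75 [ 0.5669 -0.036   0.1553] F [ 0.5  -0.03 -1.29] yaw tool 24.54 gap 0.185 tilt [-0.0001 -0.    ]
```

Call:
{"op": "apply_moves", "data": {
  "series": [
    [[0, 0, 0.15], 0, 1],
    [[0, 0, 0.3], 0, 1],
    [[0, 0, 0.45], 0, 1],
    [[0, 0, 0.7], 0, 1],
    [[0, 0, 1.0], 0, 1],
    [[0, 0, 1.3], 0, 1],
    [[0, 0, 1.6], 0, 1],
    [[0, 0, 1.9], 0, 1],
    [[0, 0, 2.2], 0, 1],
    [[0, 0, 2.5], 0, 1],
    [[0, 0, 2.8], 0, 1],
    [[0, 0, 3.1], 0, 1],
    [[0, 0, 3.4], 0, 1],
    [[0, 0, 3.7], 0, 1],
    [[0, 0, 3.7], 0, 1]
  ]
}}

```text
clock: 13.25
ee_pos: [0.568, -0.0361, 0.3055]
tool_rot: [0.977, 0.212, 0.002, 0.0]
wrist_force: [0.4, -0.5, -1.5]
finger_gap: 0.182
```

```bash
python3 look.py k4 scene,270,160,130,120,5 top,130,200,90,85,7
```

```text
t 13.25 [ 0.568  -0.0361  0.3055] F [ 0.43 -0.49 -1.52] yaw tool 24.53 gap 0.182 tilt [0.0016 0.0005]
```

View pics/k4_scene.png

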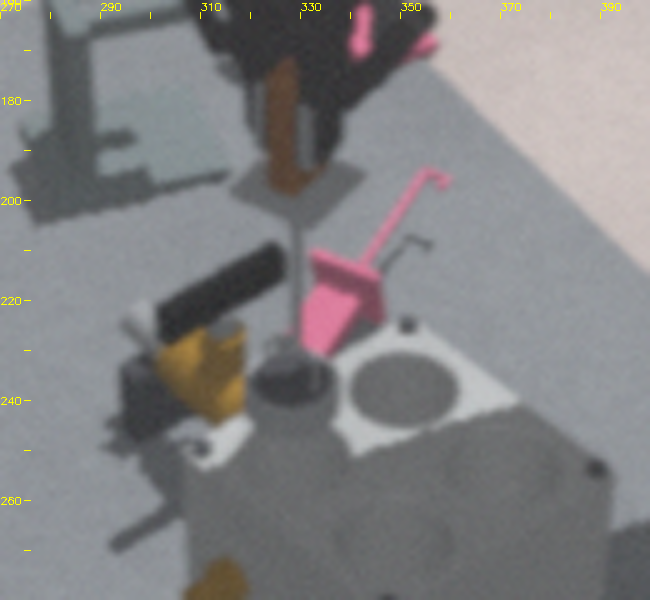

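View pics/k4_top.png

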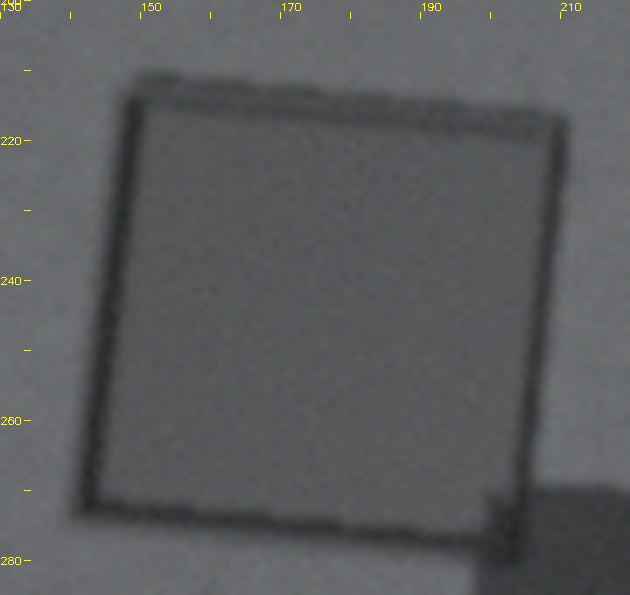

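```bash
cat > tray.py <<'E'
from plant import env
from h import *
T=cam(env,'top');S=cam(env,'scene')
loc=np.array([[.08,.08],[.08,-.08],[-.08,-.08],[-.08,.08]])
def fit(pt,ps):
    def f(p):
        c,s=np.cos(p[2]),np.sin(p[2]);P=np.c_[loc@np.array([[c,-s],[s,c]]).T+p[:2],np.full(4,.028)]
        r=[]
        if pt is not None:r.append(proj(T,P)-pt)
        if ps is not None:r.append(proj(S,P)-ps)
        return np.concatenate(r).ravel()
    r=least_squares(f,[.55,.285,-.1]);return r.x,r.fun
if __name__=='__main__':
    pt=np.array([(148.5,211),(210.8,216.3),(204.3,280.5),(141,274)]);ps=np.array([(397,408),(363.5,349),(423,325.5),(461,377.5)])
    for a in((pt,None),(None,ps),(pt,ps)):
        x,e=fit(*a);print(x[:2].round(4),np.degrees(x[2]).round(1),e.round(1))
E
python3 tray.py
```

```text
[0.5506 0.2816] -6.0 [ 0.  -0.   0.4  0.  -0.1 -0.4 -0.3  0.4]
[0.5513 0.2892] -6.1 [ 0.4 -0.4 -1.6 -0.3 -0.  -1.   1.2  1.3]
[0.5507 0.2857] -6.0 [-1.6 -0.  -1.2  0.  -1.8 -0.4 -1.9  0.4 -0.3 -1.8 -2.2 -1.5 -0.8 -2.1
  0.3 -0.1]
```

Call:
{"op": "apply_moves", "data": {
  "series": [
    [[0, 0.15, 0], 0, 1],
    [[0, 0.5, 0], 0, 1],
    [[0.05, 1.0, 0], 0, 1],
    [[0.1, 1.5, 0], 0, 1],
    [[0.1, 2.0, 0], 0, 1],
    [[0.1, 2.6, 0], 0, 1],
    [[0.15, 3.2, 0], 0, 1],
    [[0.15, 3.8, 0], 0, 1],
    [[0.2, 4.4, 0], 0, 1],
    [[0.2, 5.0, 0], 0, 1],
    [[0.25, 5.6, 0], 0, 1],
    [[0.25, 6.2, 0], 0, 1],
    [[0.3, 6.8, 0], 0, 1],
    [[0.3, 7.4, 0], 0, 1],
    [[0.35, 7.9, 0], 0, 1],
    [[0.35, 8.3, 0], 0, 1],
    [[0.35, 8.55, 0], 0, 1],
    [[0.35, 8.7, 0], 0, 1],
    [[0.35, 8.7, 0], 0, 1],
    [[0.35, 8.7, 0], 0, 1]
  ]
}}

```text
clock: 15.35
ee_pos: [0.581, 0.3114, 0.3033]
tool_rot: [0.977, 0.212, -0.0, 0.0]
wrist_force: [0.6, 0.1, -1.7]
finger_gap: 0.182
```

```bash
python3 look.py k5 scene,330,270,150,140,5
```

```text
t 15.35 [0.581  0.3114 0.3033] F [ 0.57  0.1  -1.74] yaw tool 24.51 gap 0.182 tilt [-0.0001  0.0002]
```

View pics/k5_scene.png

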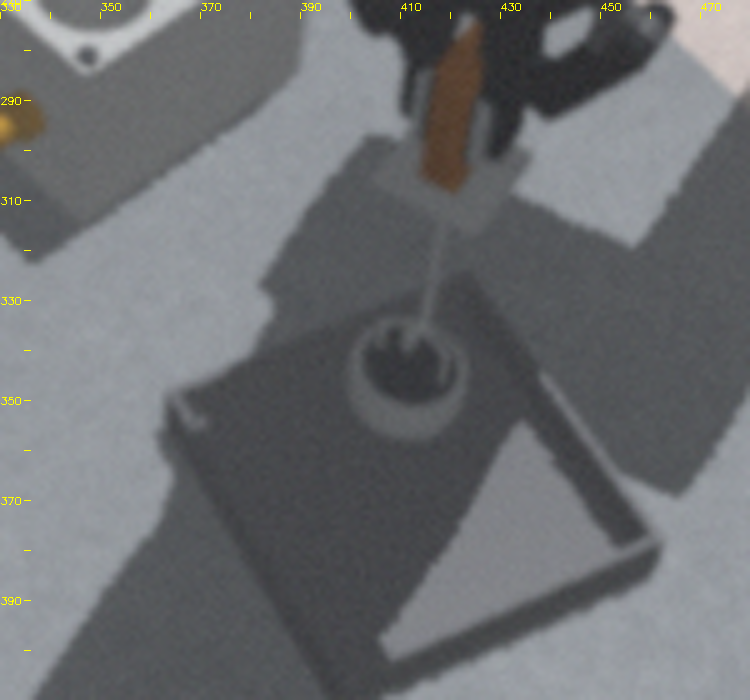

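Call:
{"op": "apply_moves", "data": {
  "series": [
    [[0, 0, -0.3], 0, 1],
    [[0, 0, -0.7], 0, 1],
    [[0, 0, -1.1], 0, 1],
    [[0, 0, -1.5], 0, 1],
    [[0, 0, -1.9], 0, 1],
    [[0, 0, -2.3], 0, 1],
    [[0, 0, -2.7], 0, 1],
    [[0, 0, -3.0], 0, 1],
    [[0, 0, -3.15], 0, 1],
    [[0, 0, -3.25], 0, 1],
    [[0, 0, -3.35], 0, 1],
    [[0, 0, -3.45], 0, 1],
    [[0, 0, -3.55], 0, 1],
    [[0, 0, -3.65], 0, 1],
    [[0, 0, -3.65], 0, 1],
    [[0, 0, -3.65], 0, 1]
  ]
}}

```text
clock: 17.0
ee_pos: [0.5811, 0.312, 0.1574]
tool_rot: [0.977, 0.212, 0.0, -0.0]
wrist_force: [-0.7, 0.1, -1.1]
finger_gap: 0.18
```

```bash
python3 look.py k6 scene,330,270,150,140,5
```

```text
t 17.0 [0.5811 0.312  0.1574] F [-0.68  0.11 -1.06] yaw tool 24.53 gap 0.18 tilt [ 0.0001 -0.    ]
```

View pics/k6_scene.png

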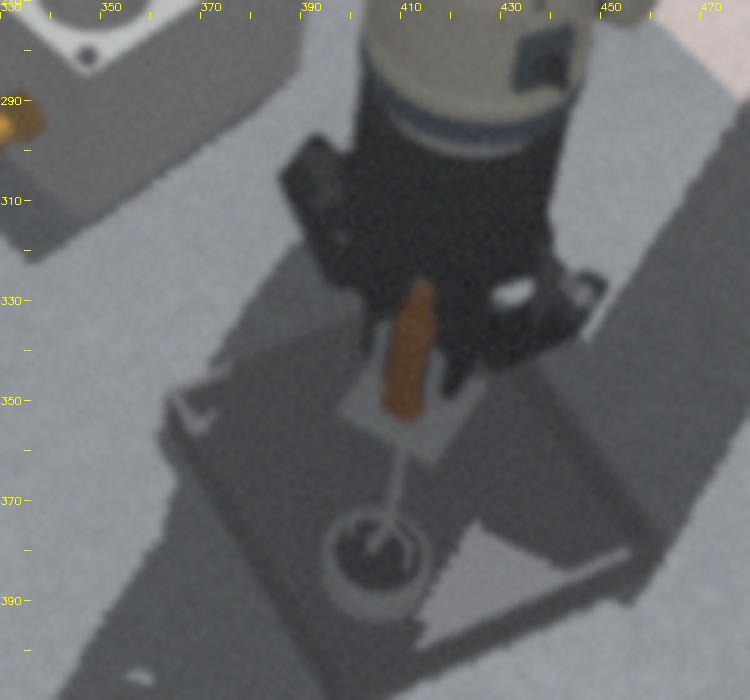

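Call:
{"op": "apply_moves", "data": {
  "series": [
    [[0, 0, -0.1], 0, 1],
    [[0, 0, -0.1], 0, 1],
    [[-0.1, -0.04, -0.1], 0, 1],
    [[-0.2, -0.08, -0.1], 0, 1],
    [[-0.3, -0.13, -0.1], 0, 1],
    [[-0.38, -0.17, -0.1], 0, 1],
    [[-0.38, -0.17, -0.1], 0, 1]
  ]
}}

```text
clock: 17.75
ee_pos: [0.5653, 0.3049, 0.1534]
tool_rot: [0.977, 0.212, -0.0, 0.0]
wrist_force: [0.2, 0.7, -1.2]
finger_gap: 0.181
```

```bash
python3 look.py k7 scene,380,330,60,60,10
```

```text
t 17.75 [0.5653 0.3049 0.1534] F [ 0.16  0.71 -1.19] yaw tool 24.53 gap 0.181 tilt [-0.0002  0.    ]
```

View pics/k7_scene.png

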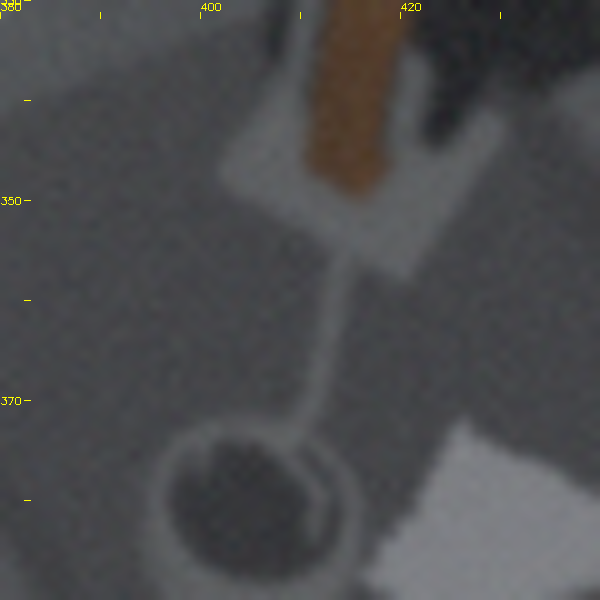

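Call:
{"op": "apply_moves", "data": {
  "series": [
    [[0, 0, 0.2], 0, 1],
    [[0, 0, 0.4], 0, 1],
    [[0, 0, 0.6], 0, 1],
    [[0, 0, 0.6], 0, 1]
  ]
}}

```text
clock: 18.2
ee_pos: [0.5669, 0.3057, 0.1793]
tool_rot: [0.977, 0.212, 0.002, -0.0]
wrist_force: [0.1, 0.3, -1.8]
finger_gap: 0.179
```

```bash
python3 look.py k8 scene,380,330,60,60,10
```

```text
t 18.2 [0.5669 0.3057 0.1793] F [ 0.12  0.25 -1.82] yaw tool 24.53 gap 0.179 tilt [ 0.0015 -0.0004]
```

View pics/k8_scene.png

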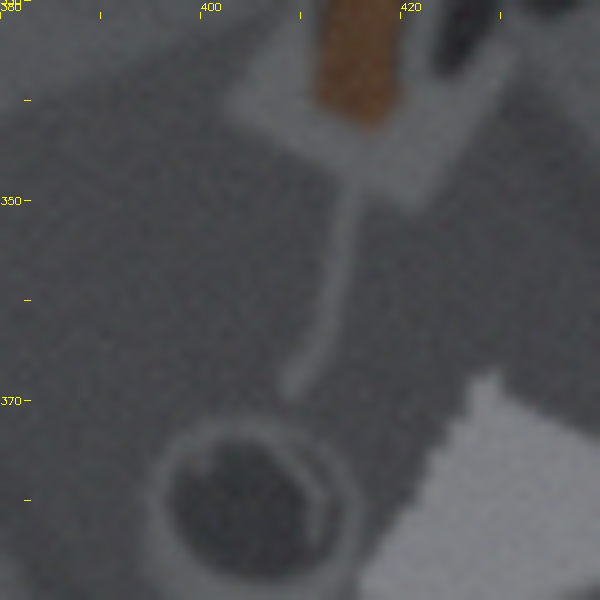

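Call:
{"op": "apply_moves", "data": {
  "series": [
    [[0, 0, 1.1], 0, 1],
    [[0, 0, 2.2], 0, 1],
    [[-0.05, -0.5, 3.1], 0.4, 1],
    [[-0.1, -1.4, 3.1], 0.8, 1],
    [[-0.15, -2.4, 3.1], 1.2, 1],
    [[-0.2, -3.4, 3.1], 1.8, 1],
    [[-0.3, -4.4, 3.1], 2.4, 1],
    [[-0.4, -5.4, 3.1], 3.0, 1],
    [[-0.45, -6.4, 3.1], 3.6, 1],
    [[-0.45, -7.0, 3.1], 3.6, 1],
    [[-0.45, -7.08, 3.1], 3.6, 1],
    [[-0.45, -7.08, 3.1], 3.6, 1],
    [[-0.45, -7.08, 3.1], 3.6, 1],
    [[-0.45, -7.08, 3.1], 3.6, 1]
  ]
}}

```text
clock: 19.65
ee_pos: [0.5478, 0.0231, 0.3012]
tool_rot: [0.92, 0.392, -0.0, -0.0]
wrist_force: [0.1, 0.6, -0.8]
finger_gap: 0.182
```

```bash
python3 look.py k9 scene,310,190,80,90,7
python3 - <<'E'
from plant import env
from h import *
S=cam(env,'scene');s=env.state();t=s['ee_pos'];a=2*np.arctan2(s['tool_rot'][1],s['tool_rot'][0]);u=np.array([np.cos(a),np.sin(a),0])
for d in(-.003,-.0015,0):
    o=t-[0,0,.031]+d*u; print(d,proj(S,[o-[0,0,.03],o-[0,0,.09],o-[0,0,.09]+.014*u]).round(1).tolist())
E
```

```text
t 19.65 [0.5478 0.0231 0.3012] F [ 0.07  0.58 -0.77] yaw tool 46.21 gap 0.182 tilt [-0.     -0.0001]
-0.003 [[350.1, 220.4], [349.4, 239.8], [348.2, 244.0]]
-0.0015 [[350.0, 220.9], [349.3, 240.3], [348.1, 244.4]]
0 [[349.8, 221.3], [349.2, 240.7], [348.0, 244.9]]
```

View pics/k9_scene.png

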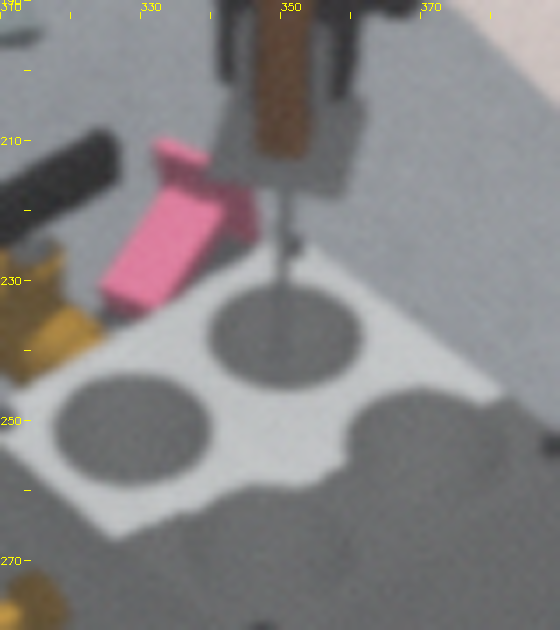

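Call:
{"op": "apply_moves", "data": {
  "series": [
    [[0.01, -0.01, -0.8], 0, 1],
    [[0.01, -0.01, -1.6], 0, 1],
    [[0.01, -0.01, -2.4], 0, 1],
    [[0.01, -0.01, -2.8], 0, 1],
    [[0.01, -0.01, -2.95], 0, 1],
    [[0.01, -0.01, -2.95], 0, 1],
    [[0.01, -0.01, -3.15], 0, 1],
    [[0.01, -0.01, -3.3], 0, 1]
  ]
}}

```text
clock: 20.5
ee_pos: [0.549, 0.0217, 0.1699]
tool_rot: [0.92, 0.392, 0.001, 0.0]
wrist_force: [-0.3, 1.1, -1.2]
finger_gap: 0.178
```

```bash
python3 look.py k10
```

```text
t 20.5 [0.549  0.0217 0.1699] F [-0.31  1.11 -1.17] yaw tool 46.15 gap 0.178 tilt [0.001  0.0004]
```

Call:
{"op": "apply_moves", "data": {
  "series": [
    [[0, 0, -0.2], 0, 1],
    [[0, 0, -0.38], 0, 1],
    [[0, 0, -0.38], 0, 1],
    [[0, 0, -0.38], 0, 1],
    [[0.06, 0.07, -0.38], 0, 1],
    [[0.12, 0.14, -0.38], 0, 1],
    [[0.18, 0.21, -0.38], 0, 1],
    [[0.23, 0.265, -0.38], 0, 1],
    [[0.23, 0.265, -0.38], 0, 1],
    [[0.23, 0.265, -0.38], 0, 1]
  ]
}}

```text
clock: 21.5
ee_pos: [0.5574, 0.0322, 0.1541]
tool_rot: [0.92, 0.392, -0.0, 0.0]
wrist_force: [-0.2, 0.4, -2.0]
finger_gap: 0.178
```

```bash
python3 look.py k10
```

```text
t 21.5 [0.5574 0.0322 0.1541] F [-0.16  0.43 -1.97] yaw tool 46.15 gap 0.178 tilt [-0.0001  0.    ]
```

Call:
{"op": "apply_moves", "data": {
  "series": [
    [[0, 0, 0.15], 0, 1],
    [[0, 0, 0.3], 0, 1],
    [[0, 0, 0.45], 0, 1],
    [[0, 0, 0.7], 0, 1],
    [[0, 0, 1.0], 0, 1],
    [[0, 0, 1.3], 0, 1],
    [[0, 0, 1.6], 0, 1],
    [[0, 0, 1.9], 0, 1],
    [[0, 0, 2.2], 0, 1],
    [[0, 0, 2.5], 0, 1],
    [[0, 0, 2.8], 0, 1],
    [[0, 0, 3.1], 0, 1],
    [[0, 0, 3.4], 0, 1],
    [[0, 0, 3.7], 0, 1],
    [[0, 0, 3.7], 0, 1]
  ]
}}

```text
clock: 23.0
ee_pos: [0.5584, 0.0322, 0.3042]
tool_rot: [0.92, 0.392, 0.002, 0.001]
wrist_force: [-0.2, -0.0, -1.3]
finger_gap: 0.18
```

```bash
python3 look.py k11 scene,310,190,80,90,7 top,130,200,90,85,7
```

```text
t 23.0 [0.5584 0.0322 0.3042] F [-0.19 -0.02 -1.33] yaw tool 46.13 gap 0.18 tilt [0.0015 0.0006]
```

View pics/k11_scene.png

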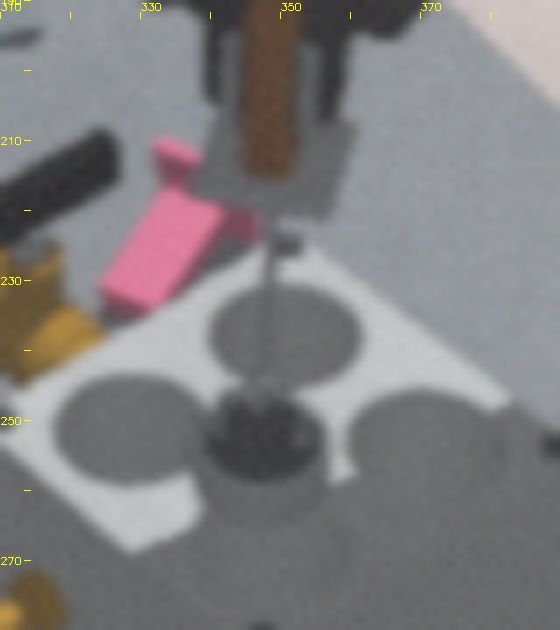

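View pics/k11_top.png

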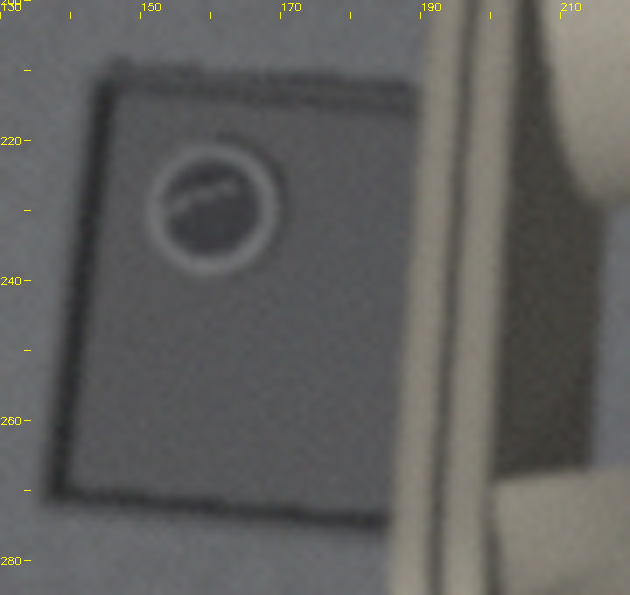

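The tray has shifted: its left corners went from (148,211)/(141,274) to about (144.5,209)/(137,271.5). I'll re-measure it before placing.

```bash
python3 look.py k12 scene,340,310,130,110,6
python3 - <<'E'
from plant import env
from h import *
T=cam(env,'top')
for p in((144.6,209.2),(136.6,271.2),(159.8,229.8)): print(atz(T,p,.028 if p[0]<150 else .022).round(4))
E
```

```text
t 23.1 [0.5574 0.0321 0.3022] F [ 0.21 -0.21 -2.49] yaw tool 46.13 gap 0.178 tilt [0.0001 0.    ]
[0.6434 0.3628 0.028 ]
[0.4875 0.3802 0.028 ]
[0.5911 0.325  0.022 ]
```

View pics/k12_scene.png

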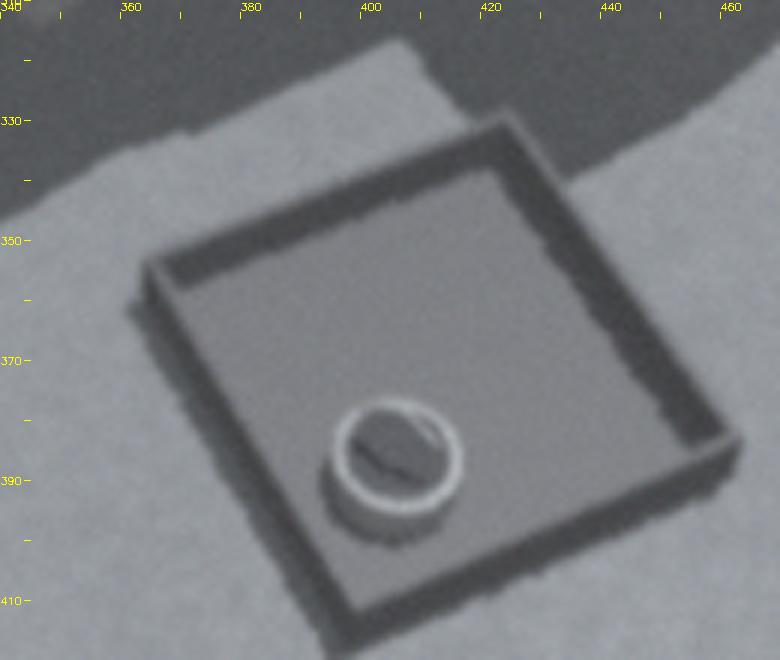

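Call:
{"op": "apply_moves", "data": {
  "series": [
    [[0, 0.15, 0], 0, 1],
    [[0, 0.5, 0], 0, 1],
    [[-0.1, 1.0, 0], 0, 1],
    [[-0.15, 1.5, 0], 0, 1],
    [[-0.2, 2.0, 0], 0, 1],
    [[-0.3, 2.6, 0], 0, 1],
    [[-0.35, 3.2, 0], 0, 1],
    [[-0.4, 3.8, 0], 0, 1],
    [[-0.5, 4.4, 0], 0, 1],
    [[-0.55, 5.0, 0], 0, 1],
    [[-0.65, 5.6, 0], 0, 1],
    [[-0.7, 6.2, 0], 0, 1],
    [[-0.8, 6.7, 0], 0, 1],
    [[-0.86, 7.05, 0], 0, 1],
    [[-0.86, 7.2, 0], 0, 1],
    [[-0.86, 7.3, 0], 0, 1],
    [[-0.86, 7.3, 0], 0, 1],
    [[-0.86, 7.3, 0], 0, 1]
  ]
}}

```text
clock: 24.95
ee_pos: [0.5232, 0.3235, 0.302]
tool_rot: [0.92, 0.392, -0.0, 0.0]
wrist_force: [-0.4, 0.4, -2.1]
finger_gap: 0.182
```

```bash
python3 look.py k13 scene,340,290,130,130,5
```

```text
t 24.95 [0.5232 0.3235 0.302 ] F [-0.37  0.43 -2.07] yaw tool 46.1 gap 0.182 tilt [-0.0001  0.0001]
```

View pics/k13_scene.png

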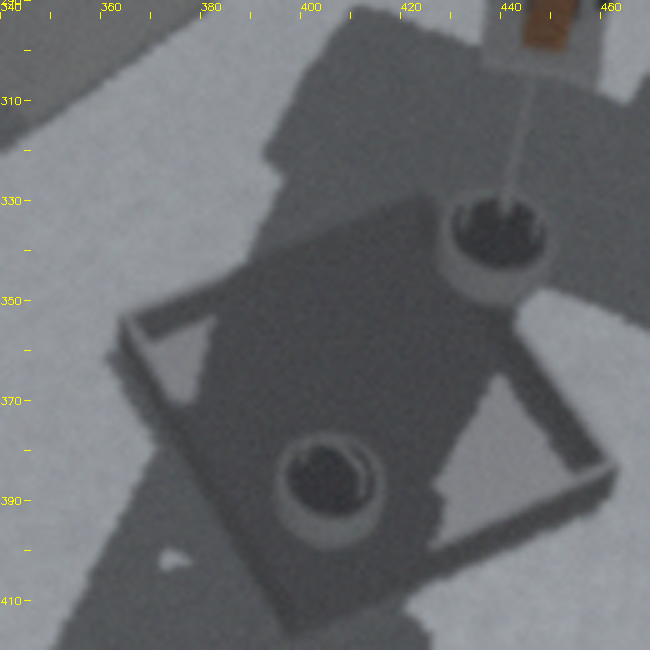

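Call:
{"op": "apply_moves", "data": {
  "series": [
    [[0, 0, -0.3], 0, 1],
    [[0, 0, -0.7], 0, 1],
    [[0, 0, -1.1], 0, 1],
    [[0, 0, -1.5], 0, 1],
    [[0, 0, -1.9], 0, 1],
    [[0, 0, -2.3], 0, 1],
    [[0, 0, -2.7], 0, 1],
    [[0, 0, -3.0], 0, 1],
    [[0, 0, -3.15], 0, 1],
    [[0, 0, -3.25], 0, 1],
    [[0, 0, -3.35], 0, 1],
    [[0, 0, -3.45], 0, 1],
    [[0, 0, -3.55], 0, 1],
    [[0, 0, -3.65], 0, 1],
    [[0, 0, -3.74], 0, 1],
    [[0, 0, -3.74], 0, 1],
    [[0, 0, -3.74], 0, 1]
  ]
}}

```text
clock: 26.7
ee_pos: [0.523, 0.3242, 0.1525]
tool_rot: [0.92, 0.392, -0.0, -0.0]
wrist_force: [0.6, 0.7, -1.2]
finger_gap: 0.18
```

```bash
python3 look.py k14 scene,390,310,80,80,7
```

```text
t 26.7 [0.523  0.3242 0.1525] F [ 0.6   0.67 -1.16] yaw tool 46.13 gap 0.18 tilt [-0. -0.]
```

View pics/k14_scene.png

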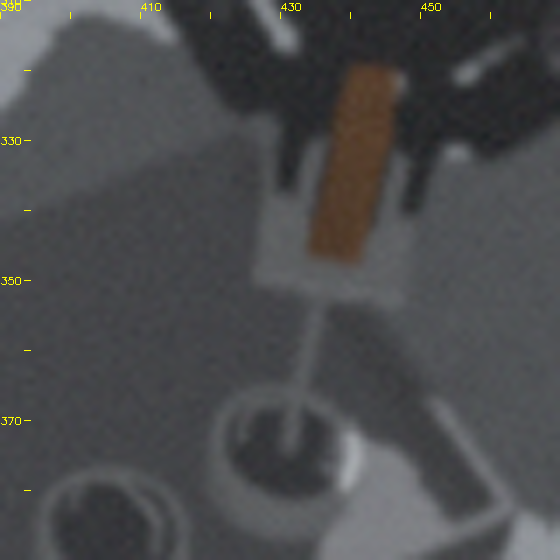

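Call:
{"op": "apply_moves", "data": {
  "series": [
    [[-0.07, -0.07, 0], 0, 1],
    [[-0.14, -0.145, 0], 0, 1],
    [[-0.21, -0.22, 0], 0, 1],
    [[-0.28, -0.29, 0], 0, 1],
    [[-0.29, -0.3, 0], 0, 1],
    [[-0.29, -0.3, 0], 0, 1],
    [[-0.29, -0.3, 0.2], 0, 1],
    [[-0.29, -0.3, 0.4], 0, 1],
    [[-0.29, -0.3, 0.7], 0, 1],
    [[-0.29, -0.3, 0.7], 0, 1]
  ]
}}

```text
clock: 27.75
ee_pos: [0.5127, 0.3129, 0.183]
tool_rot: [0.92, 0.392, 0.002, -0.0]
wrist_force: [-0.0, 0.5, -1.0]
finger_gap: 0.178
```

```bash
python3 look.py k15 scene,390,310,80,80,7
```

```text
t 27.75 [0.5127 0.3129 0.183 ] F [-0.01  0.5  -0.97] yaw tool 46.13 gap 0.178 tilt [ 0.002  -0.0003]
```

View pics/k15_scene.png

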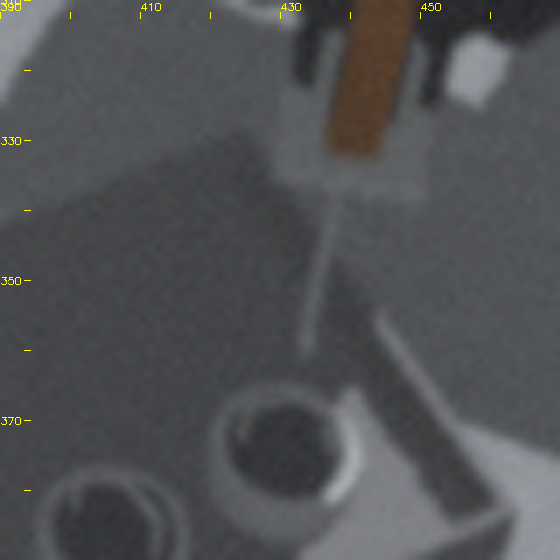

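Call:
{"op": "apply_moves", "data": {
  "series": [
    [[0, 0, 1.1], 0, 1],
    [[0, 0, 2.2], 0, 1],
    [[-0.05, -0.5, 3.0], -0.2, 1],
    [[-0.1, -1.4, 3.0], -0.4, 1],
    [[-0.15, -2.4, 3.0], -0.7, 1],
    [[-0.2, -3.4, 3.0], -1.0, 1],
    [[-0.3, -4.4, 3.0], -1.3, 1],
    [[-0.4, -5.4, 3.0], -1.6, 1],
    [[-0.45, -6.4, 3.0], -1.9, 1],
    [[-0.5, -7.4, 3.0], -2.2, 1],
    [[-0.6, -8.3, 3.0], -2.2, 1],
    [[-0.64, -8.9, 3.0], -2.2, 1],
    [[-0.64, -9.23, 3.0], -2.2, 1],
    [[-0.64, -9.23, 3.0], -2.2, 1],
    [[-0.64, -9.23, 3.0], -2.2, 1],
    [[-0.64, -9.23, 3.0], -2.2, 1]
  ]
}}

```text
clock: 29.4
ee_pos: [0.4859, -0.0561, 0.3004]
tool_rot: [0.959, 0.284, 0.0, -0.0]
wrist_force: [0.4, -0.2, -1.1]
finger_gap: 0.179
```

```bash
python3 look.py k16 scene,310,170,80,90,7
python3 - <<'E'
from plant import env
from h import *
S=cam(env,'scene');s=env.state();t=s['ee_pos'];a=2*np.arctan2(s['tool_rot'][1],s['tool_rot'][0]);u=np.array([np.cos(a),np.sin(a),0])
for d in(-.003,-.0015,0):
    o=t-[0,0,.031]+d*u; print(d,proj(S,[o-[0,0,.03],o-[0,0,.09],o-[0,0,.09]+.014*u]).round(1).tolist())
E
```

```text
t 29.4 [ 0.4859 -0.0561  0.3004] F [ 0.43 -0.16 -1.12] yaw tool 32.99 gap 0.179 tilt [ 0.     -0.0002]
-0.003 [[354.5, 192.5], [353.8, 211.7], [351.4, 215.1]]
-0.0015 [[354.3, 192.9], [353.5, 212.0], [351.2, 215.5]]
0 [[354.0, 193.2], [353.3, 212.4], [350.9, 215.8]]
```

View pics/k16_scene.png

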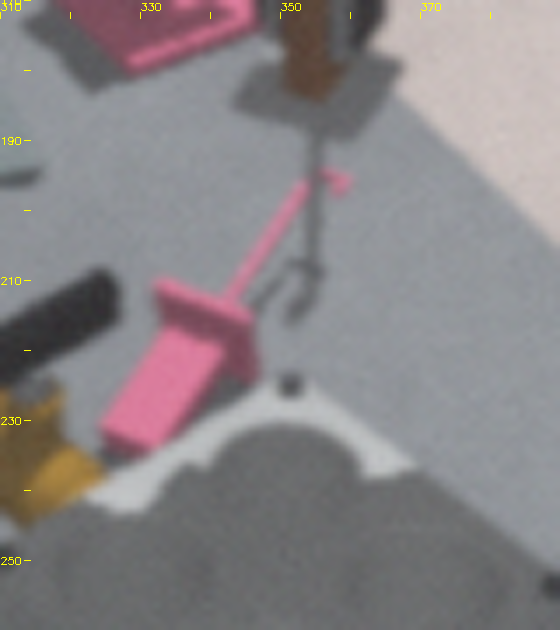

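Consistent: the foot end is at about (351.5,215). Entering the bore.

Call:
{"op": "apply_moves", "data": {
  "series": [
    [[0, 0, -0.8], 0, 1],
    [[0, 0, -1.6], 0, 1],
    [[0, 0, -2.4], 0, 1],
    [[0, 0, -2.8], 0, 1],
    [[0, 0, -2.95], 0, 1],
    [[0, 0, -2.95], 0, 1],
    [[0, 0, -3.15], 0, 1],
    [[0, 0, -3.28], 0, 1]
  ]
}}

```text
clock: 30.25
ee_pos: [0.4865, -0.057, 0.1698]
tool_rot: [0.959, 0.284, 0.001, 0.0]
wrist_force: [-0.5, 0.2, -2.0]
finger_gap: 0.181
```

```bash
python3 look.py k17
```

```text
t 30.25 [ 0.4865 -0.057   0.1698] F [-0.52  0.2  -1.97] yaw tool 32.95 gap 0.181 tilt [0.0009 0.0004]
```

Call:
{"op": "apply_moves", "data": {
  "series": [
    [[0, 0, -0.2], 0, 1],
    [[0, 0, -0.38], 0, 1],
    [[0, 0, -0.38], 0, 1],
    [[0, 0, -0.38], 0, 1],
    [[0.07, 0.045, -0.38], 0, 1],
    [[0.14, 0.09, -0.38], 0, 1],
    [[0.21, 0.14, -0.38], 0, 1],
    [[0.28, 0.18, -0.38], 0, 1],
    [[0.28, 0.18, -0.38], 0, 1],
    [[0.28, 0.18, -0.38], 0, 1]
  ]
}}

```text
clock: 31.25
ee_pos: [0.497, -0.0497, 0.1541]
tool_rot: [0.959, 0.284, -0.0, -0.0]
wrist_force: [-0.7, -0.1, -1.4]
finger_gap: 0.185
```

```bash
python3 look.py k17
```

```text
t 31.25 [ 0.497  -0.0497  0.1541] F [-0.7  -0.07 -1.41] yaw tool 32.95 gap 0.185 tilt [-0. -0.]
```

Call:
{"op": "apply_moves", "data": {
  "series": [
    [[0, 0, 0.15], 0, 1],
    [[0, 0, 0.3], 0, 1],
    [[0, 0, 0.45], 0, 1],
    [[0, 0, 0.7], 0, 1],
    [[0, 0, 1.0], 0, 1],
    [[0, 0, 1.3], 0, 1],
    [[0, 0, 1.6], 0, 1],
    [[0, 0, 1.9], 0, 1],
    [[0, 0, 2.2], 0, 1],
    [[0, 0, 2.5], 0, 1],
    [[0, 0, 2.8], 0, 1],
    [[0, 0, 3.1], 0, 1],
    [[0, 0, 3.4], 0, 1],
    [[0, 0, 3.7], 0, 1],
    [[0, 0, 3.7], 0, 1]
  ]
}}

```text
clock: 32.75
ee_pos: [0.498, -0.05, 0.3041]
tool_rot: [0.959, 0.283, 0.001, 0.001]
wrist_force: [-0.6, 0.1, -3.0]
finger_gap: 0.18
```

```bash
python3 look.py k18 scene,310,170,80,90,7 top,130,200,90,85,7
```

```text
t 32.75 [ 0.498  -0.05    0.3041] F [-0.59  0.11 -2.98] yaw tool 32.93 gap 0.18 tilt [0.0015 0.0006]
```

View pics/k18_scene.png

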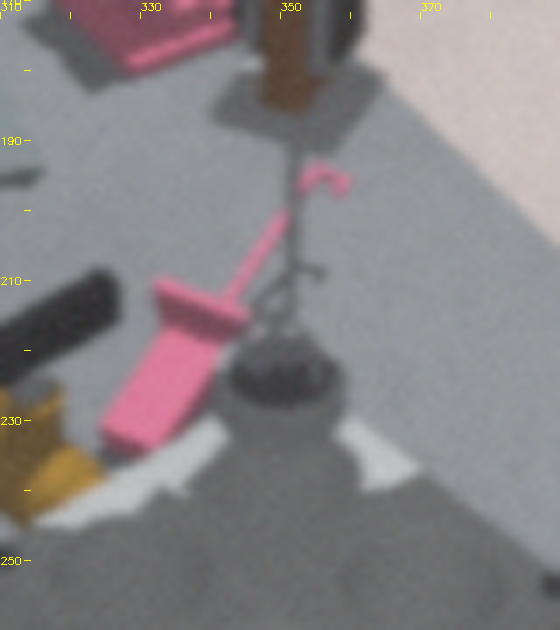

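View pics/k18_top.png

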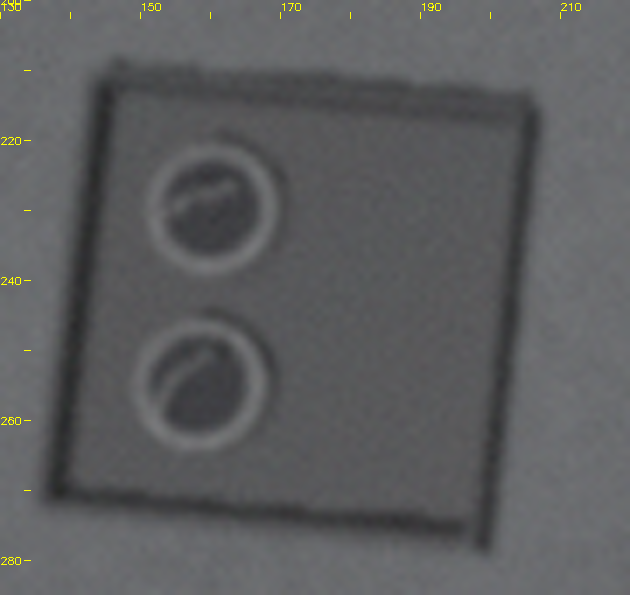

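Call:
{"op": "apply_moves", "data": {
  "series": [
    [[0, 0.15, 0], 0, 1],
    [[0.1, 0.5, 0], 0, 1],
    [[0.2, 1.0, 0], 0, 1],
    [[0.3, 1.5, 0], 0, 1],
    [[0.4, 2.0, 0], 0, 1],
    [[0.5, 2.6, 0], 0, 1],
    [[0.6, 3.2, 0], 0, 1],
    [[0.7, 3.8, 0], 0, 1],
    [[0.8, 4.4, 0], 0, 1],
    [[0.9, 5.0, 0], 0, 1],
    [[1.0, 5.6, 0], 0, 1],
    [[1.1, 6.2, 0], 0, 1],
    [[1.25, 6.8, 0], 0, 1],
    [[1.35, 7.2, 0], 0, 1],
    [[1.39, 7.45, 0], 0, 1],
    [[1.39, 7.6, 0], 0, 1],
    [[1.39, 7.6, 0], 0, 1],
    [[1.39, 7.6, 0], 0, 1],
    [[1.39, 7.6, 0], 0, 1]
  ]
}}

```text
clock: 34.75
ee_pos: [0.5526, 0.2534, 0.3022]
tool_rot: [0.959, 0.283, -0.0, 0.0]
wrist_force: [0.5, 0.7, -2.6]
finger_gap: 0.18
```

```bash
python3 look.py k19 scene,340,290,130,130,5
```

```text
t 34.75 [0.5526 0.2534 0.3022] F [ 0.46  0.74 -2.6 ] yaw tool 32.88 gap 0.18 tilt [-0.0001  0.0001]
```

View pics/k19_scene.png

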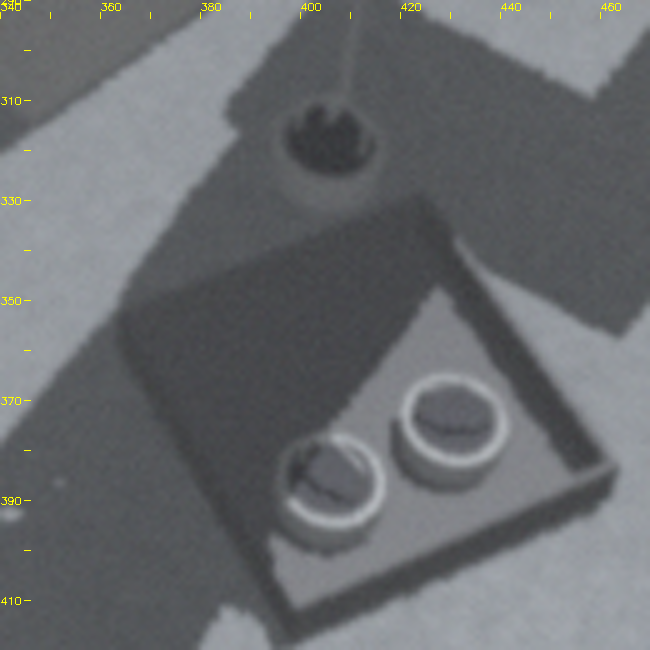

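Call:
{"op": "apply_moves", "data": {
  "series": [
    [[0, 0, -0.3], 0, 1],
    [[0, 0, -0.7], 0, 1],
    [[0, 0, -1.1], 0, 1],
    [[0, 0, -1.5], 0, 1],
    [[0, 0, -1.9], 0, 1],
    [[0, 0, -2.3], 0, 1],
    [[0, 0, -2.7], 0, 1],
    [[0, 0, -3.0], 0, 1],
    [[0, 0, -3.15], 0, 1],
    [[0, 0, -3.25], 0, 1],
    [[0, 0, -3.35], 0, 1],
    [[0, 0, -3.45], 0, 1],
    [[0, 0, -3.55], 0, 1],
    [[0, 0, -3.65], 0, 1],
    [[0, 0, -3.74], 0, 1],
    [[0, 0, -3.74], 0, 1],
    [[0, 0, -3.74], 0, 1]
  ]
}}

```text
clock: 36.5
ee_pos: [0.5526, 0.2542, 0.1525]
tool_rot: [0.959, 0.283, -0.0, -0.0]
wrist_force: [-0.8, -0.2, -1.8]
finger_gap: 0.181
```

```bash
python3 look.py k20 scene,370,310,80,80,7
```

```text
t 36.5 [0.5526 0.2542 0.1525] F [-0.79 -0.17 -1.82] yaw tool 32.93 gap 0.181 tilt [-0. -0.]
```

View pics/k20_scene.png

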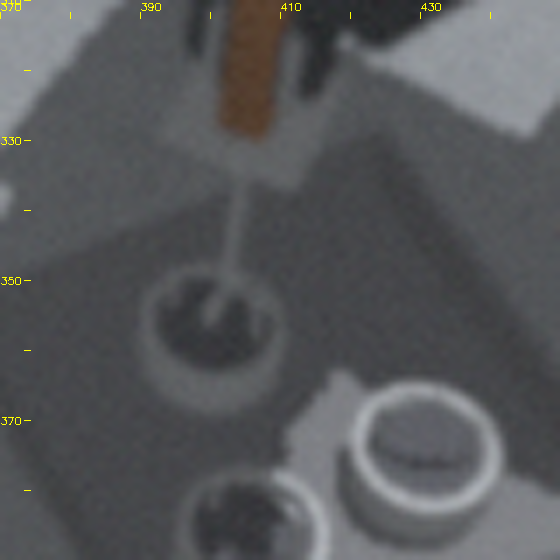

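Call:
{"op": "apply_moves", "data": {
  "series": [
    [[-0.08, -0.05, 0], 0, 1],
    [[-0.16, -0.1, 0], 0, 1],
    [[-0.25, -0.16, 0], 0, 1],
    [[-0.34, -0.22, 0], 0, 1],
    [[-0.35, -0.23, 0], 0, 1],
    [[-0.35, -0.23, 0], 0, 1],
    [[-0.35, -0.23, 0.2], 0, 1],
    [[-0.35, -0.23, 0.4], 0, 1],
    [[-0.35, -0.23, 0.7], 0, 1],
    [[-0.35, -0.23, 0.7], 0, 1]
  ]
}}

```text
clock: 37.55
ee_pos: [0.54, 0.2456, 0.183]
tool_rot: [0.959, 0.283, 0.002, -0.0]
wrist_force: [1.5, 0.4, -0.9]
finger_gap: 0.18
```

```bash
python3 look.py k21 scene,370,310,80,80,7
```

```text
t 37.55 [0.54   0.2456 0.183 ] F [ 1.46  0.37 -0.93] yaw tool 32.94 gap 0.18 tilt [ 0.002  -0.0002]
```

View pics/k21_scene.png

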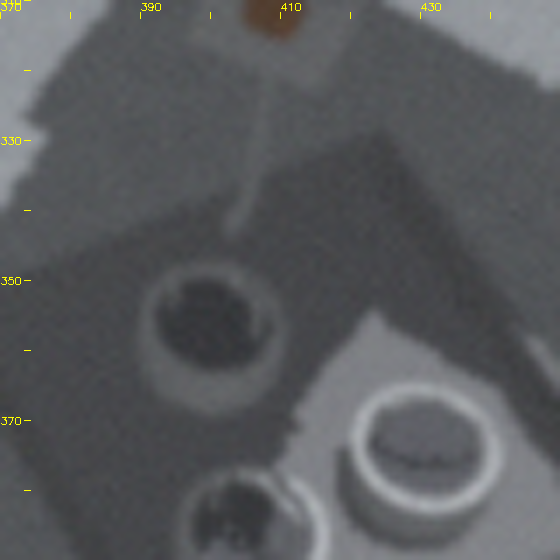

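Call:
{"op": "apply_moves", "data": {
  "series": [
    [[0, 0, 1.1], 0, 1],
    [[0, 0, 2.2], 0, 1],
    [[-0.05, -0.6, 3.0], 0, 1],
    [[-0.15, -1.6, 3.0], -0.5, 1],
    [[-0.3, -2.7, 3.0], -1, 1],
    [[-0.4, -3.8, 3.0], -1.5, 1],
    [[-0.55, -4.9, 3.0], -2, 1],
    [[-0.65, -6.0, 3.0], -2.5, 1],
    [[-0.8, -7.1, 3.0], -3, 1],
    [[-0.9, -8.2, 3.0], -3.5, 1],
    [[-1.05, -9.3, 3.0], -4, 1],
    [[-1.15, -10.4, 3.0], -4.5, 1],
    [[-1.3, -11.5, 3.0], -5, 1],
    [[-1.4, -12.6, 3.0], -5.5, 1],
    [[-1.5, -13.7, 3.0], -6, 1],
    [[-1.65, -14.8, 3.0], -6.5, 1],
    [[-1.75, -15.6, 3.0], -6.75, 1],
    [[-1.81, -16.1, 3.0], -6.75, 1],
    [[-1.81, -16.3, 3.0], -6.75, 1],
    [[-1.81, -16.3, 3.0], -6.75, 1]
  ]
}}

```text
clock: 39.6
ee_pos: [0.4662, -0.4071, 0.3002]
tool_rot: [0.998, -0.066, -0.0, -0.0]
wrist_force: [1.0, 0.1, -1.7]
finger_gap: 0.179
```

```bash
python3 look.py k22 scene,250,60,120,140,5 top,110,180,140,110,5
```

```text
t 39.6 [ 0.4662 -0.4071  0.3002] F [ 1.02  0.14 -1.71] yaw tool -7.58 gap 0.179 tilt [-0.0002 -0.0003]
```

View pics/k22_scene.png

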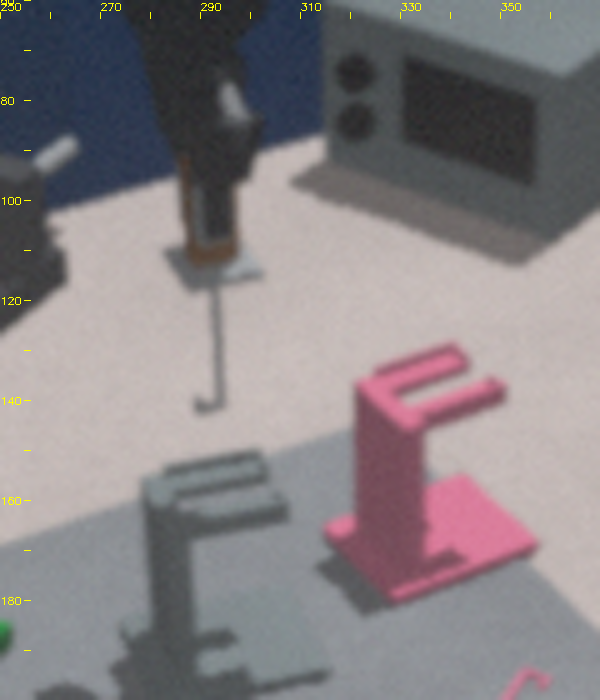

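View pics/k22_top.png

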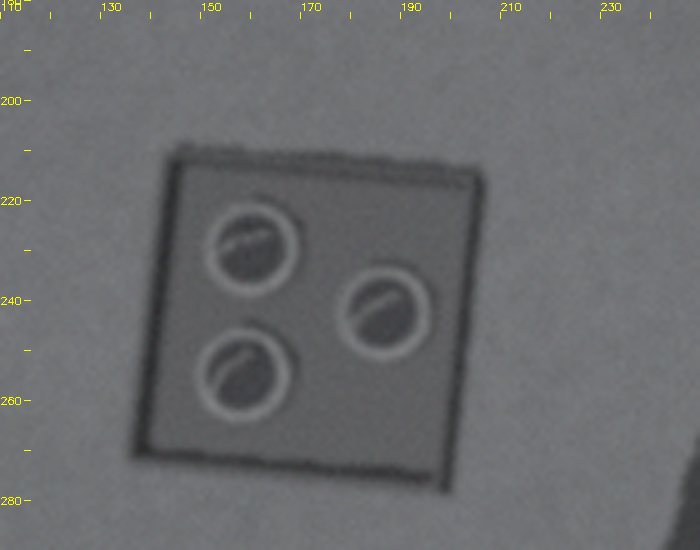

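Call:
{"op": "apply_moves", "data": {
  "series": [
    [[0.02, 0, -0.6], 0, 1],
    [[0.02, 0, -1.2], 0, 1],
    [[0.02, 0, -1.8], 0, 1],
    [[0.02, 0, -2.4], 0, 1],
    [[0.02, 0, -2.9], 0, 1],
    [[0.02, 0, -3.3], 0, 1],
    [[0.02, 0, -3.5], 0, 1],
    [[0.02, 0, -3.62], 0, 1],
    [[0.02, 0, -3.7], 0, 1],
    [[0.02, 0, -3.74], 0, 1],
    [[0.02, 0, -3.74], 0, 1]
  ]
}}

```text
clock: 40.8
ee_pos: [0.4672, -0.4073, 0.1514]
tool_rot: [0.998, -0.066, 0.0, 0.0]
wrist_force: [-0.5, -0.1, -2.0]
finger_gap: 0.182
```

```bash
python3 look.py k23 scene,250,100,120,110,6
```

```text
t 40.8 [ 0.4672 -0.4073  0.1514] F [-0.48 -0.11 -2.03] yaw tool -7.57 gap 0.182 tilt [0.0003 0.0002]
```

View pics/k23_scene.png

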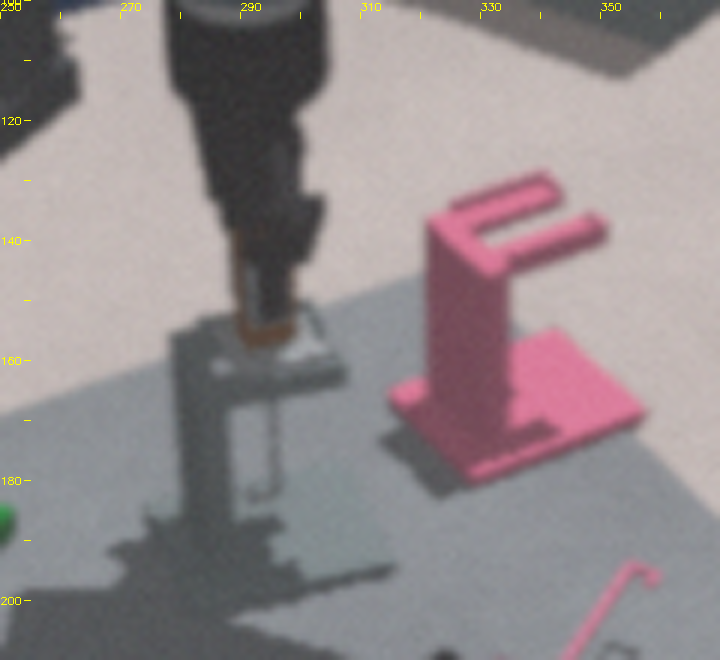

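Call:
{"op": "apply_moves", "data": {
  "series": [
    [[0, 0, -0.03], 0, 1],
    [[0, 0, -0.03], 0, 1],
    [[0, 0, -0.03], 0, -1],
    [[0, 0, -0.03], 0, -1],
    [[0, 0, -0.03], 0, -1],
    [[0, 0, -0.03], 0, -1],
    [[0, 0, -0.03], 0, -1],
    [[0, 0, 0.5], 0, -1],
    [[0, 0, 1.5], 0, -1],
    [[0, 0, 2.5], 0, -1],
    [[0, 0, 2.9], 0, -1],
    [[0, 0, 2.9], 0, -1]
  ]
}}

```text
clock: 42.05
ee_pos: [0.4683, -0.4082, 0.2702]
tool_rot: [0.998, -0.066, 0.002, 0.002]
wrist_force: [1.1, -0.2, -0.3]
finger_gap: 1.0
```

```bash
python3 look.py k24 scene,250,100,120,110,6
```

```text
t 42.05 [ 0.4683 -0.4082  0.2702] F [ 1.09 -0.19 -0.26] yaw tool -7.57 gap 1.0 tilt [0.0023 0.0019]
```

View pics/k24_scene.png

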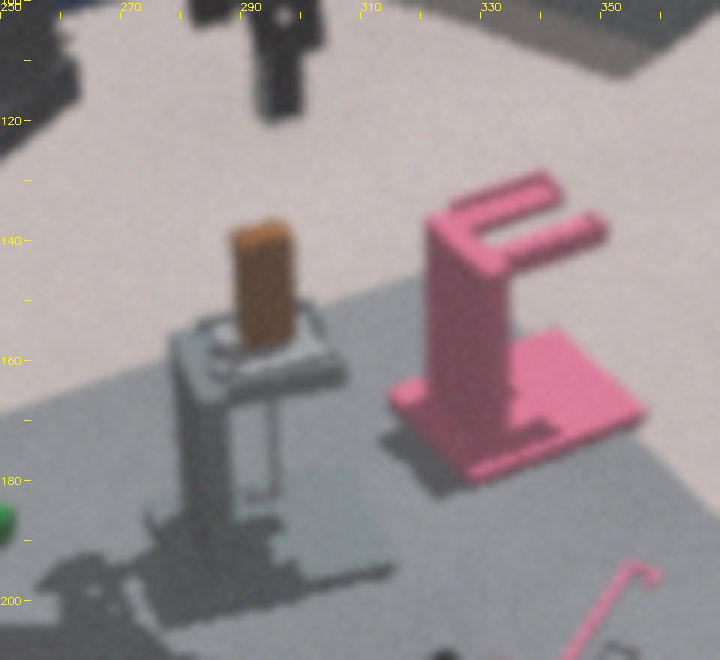

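Call:
{"op": "apply_moves", "data": {
  "series": [
    [[0.3, 1.0, 0], 0.5, -1],
    [[0.6, 2.0, 0], 1, -1],
    [[0.9, 3.0, 0], 1.5, -1],
    [[1.2, 4.0, 0], 2, -1],
    [[1.6, 5.0, 0], 2.5, -1],
    [[1.9, 6.0, 0], 2.9, -1],
    [[2.12, 6.6, 0], 2.9, -1],
    [[2.12, 6.74, 0], 2.9, -1],
    [[2.12, 6.74, 0], 2.9, -1],
    [[2.12, 6.74, 0], 2.9, -1],
    [[2.12, 6.74, 0], 2.9, -1]
  ]
}}

```text
clock: 43.2
ee_pos: [0.5513, -0.1386, 0.2665]
tool_rot: [0.996, 0.085, -0.0, -0.0]
wrist_force: [-0.3, -0.4, -0.4]
finger_gap: 0.999
```

```bash
python3 look.py k25
```

```text
t 43.2 [ 0.5513 -0.1386  0.2665] F [-0.27 -0.44 -0.35] yaw tool 9.75 gap 0.999 tilt [-0.0004 -0.    ]
```

Call:
{"op": "apply_moves", "data": {
  "series": [
    [[0.02, 0.02, -1.0], 0, -1],
    [[0.02, 0.02, -2.0], 0, -1],
    [[0.02, 0.02, -3.0], 0, -1],
    [[0.02, 0.02, -3.43], 0, -1],
    [[0.02, 0.02, -3.43], 0, -1],
    [[0.02, 0.02, -3.43], 0, 1],
    [[0.02, 0.02, -3.43], 0, 1],
    [[0.02, 0.02, -3.43], 0, 1],
    [[0.02, 0.02, -3.43], 0, 1],
    [[0.02, 0.02, -3.43], 0, 1],
    [[0.02, 0.02, -3.43], 0, 1],
    [[0.02, 0.02, -3.43], 0, 1],
    [[0.02, 0.02, -3.43], 0, 1]
  ]
}}

```text
clock: 44.5
ee_pos: [0.5531, -0.1373, 0.1307]
tool_rot: [0.996, 0.086, 0.001, 0.001]
wrist_force: [-1.2, -3.4, 6.9]
finger_gap: 0.122
```

Call:
{"op": "apply_moves", "data": {
  "series": [
    [[0, 0, 0], 1, 1],
    [[0, 0, 0], 2, 1],
    [[0, 0, 0], 3, 1],
    [[0, 0, 0], 4, 1],
    [[0, 0, 0], 5, 1],
    [[0, 0, 0], 6, 1],
    [[0, 0, 0], 7, 1],
    [[0, 0, 0], 7.55, 1],
    [[0, 0, 0], 7.55, 1],
    [[0, 0, 0], 7.55, 1],
    [[0, 0, 0], 7.55, 1]
  ]
}}

```text
clock: 45.6
ee_pos: [0.5525, -0.1365, 0.1307]
tool_rot: [0.886, 0.463, -0.0, -0.0]
wrist_force: [-3.4, 0.9, 9.2]
finger_gap: 0.123
```

```bash
python3 look.py k26
```

```text
t 45.6 [ 0.5525 -0.1365  0.1307] F [-3.36  0.91  9.18] yaw tool 55.15 gap 0.123 tilt [-0. -0.]
```

Call:
{"op": "apply_moves", "data": {
  "series": [
    [[0, 0, 0], 0, -1],
    [[0, 0, 0], 0, -1],
    [[0, 0, 0], 0, -1],
    [[0, 0, 0], 0, -1],
    [[0, 0, 0], 0, -1],
    [[0, 0, 1.2], 0, -1],
    [[0, 0, 2.4], 0, -1],
    [[-1, -1, 3.5], 0, -1],
    [[-2, -2, 4], 0, -1],
    [[-3, -3, 4], 0, -1],
    [[-3.5, -4, 4], 0, -1],
    [[-3.5, -4, 4], 0, -1],
    [[-3.5, -4, 4], 0, -1]
  ]
}}

```text
clock: 46.9
ee_pos: [0.4108, -0.2992, 0.2903]
tool_rot: [0.887, 0.461, -0.0, 0.001]
wrist_force: [0.8, -0.2, -0.8]
finger_gap: 0.998
```

```bash
python3 look.py k27 scene,250,100,220,170,3 top,240,195,140,105,5
python3 - <<'E'
from h import *
crop(cv2.imread('pics/k27_scene_full.png')[:,:,::-1],210,120,260,300,2,'k27b')
crop(cv2.imread('pics/k27_top_full.png')[:,:,::-1],120,100,400,210,2,'k27c')
E
```

```text
t 46.9 [ 0.4108 -0.2992  0.2903] F [ 0.75 -0.24 -0.75] yaw tool 54.9 gap 0.998 tilt [-0.0001  0.0007]
```

View pics/k27_top.png

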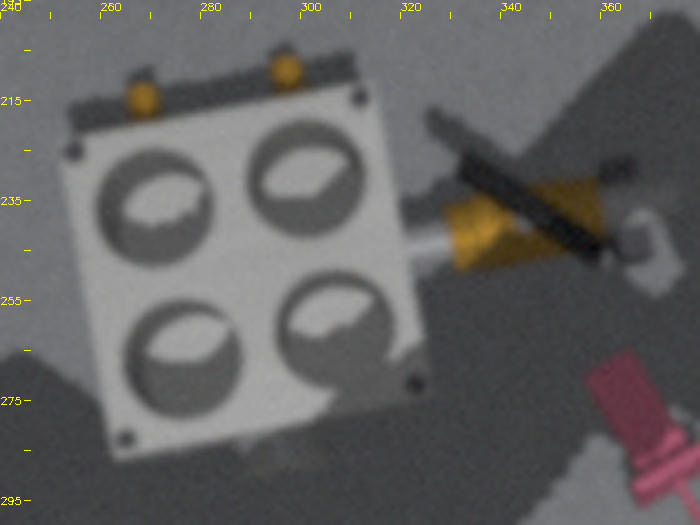

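View pics/k27b.png

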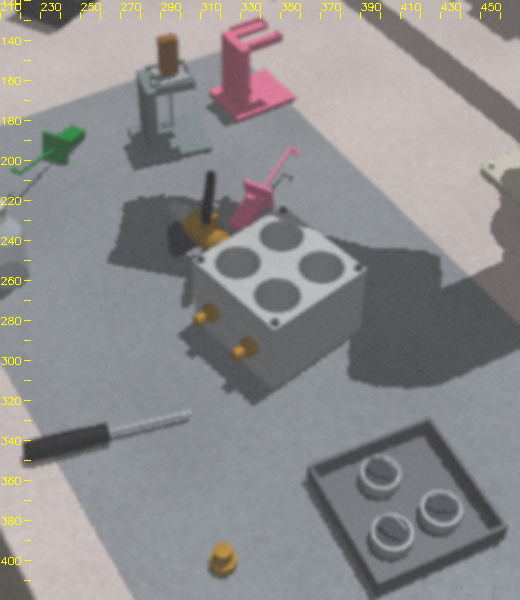

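View pics/k27c.png

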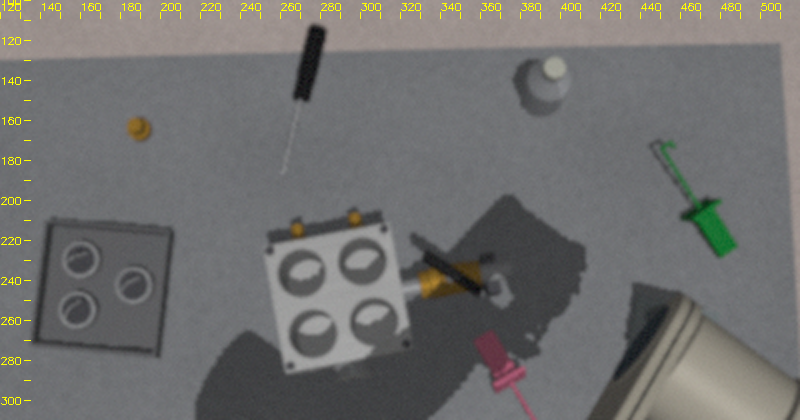

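All the checks agree: the bores are empty, three strainers are upright in the tray, and the tool is hung up. The bar runs from top (332,228) to (358,246), which is about 45° from the pipe. The bystanders are where they started. Handing in.

```bash
python3 -c "
from plant import env
print(env.finish_job())"
```

```text
the job is handed in; nothing more can be done
None
```

The job is done and handed in at about 47 s of robot time; the hand-in gives no verdict.

- **Valve shut:** I turned the handle clockwise to its stop. The top picture then showed the bar in line with the manifold's x axis.
- **Strainers:** Numbers 1, 2 and 4 were present; bore 3 was empty. I drew each out with the hook, set it down in the grey tray and backed the hook clear. The tray was knocked about 1 cm after the first one, so I measured it again before placing the other two.
- **Hook tool:** It hangs in the grey stand again, let go, and looks the same as at the start.
- **Valve half open:** The tool's turn and the last top picture both give about 45°.

The last pictures show all four bores empty and three strainers upright in the tray. The bottle, screwdriver and brass fitting are where they were, and the arm is clear of everything.

**Disagreement:** the two cameras differed by about 7 mm on the tray's y position. I used the top camera for the second and third strainers, because it matched where the robot had set the first one down to within about 2 mm.

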